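Put the coated glass plates away

TASK

Take the spatula from its rubber mat, slide it under each glass plate on the drying stands, lift it off and lay it squarely and centred on the ribs of a free bay of the plate case, one plate to a bay, never touching the glass with the fingers or letting a plate fall. When all the plates are in, shut the lid, and only then turn both turnbuttons fully across the lid to secure it. Leave the spatula lying back on its mat, and leave the other things on the bench where they are.

Things in the scene. Friction and masses are not known exactly. Their poses are not given: they have to be found in the camera images.
- spatula: Spatula. Flat steel blade 40 mm wide, 2.6 thick, from x = -55 to +42 mm; a neck slopes up behind it to a level wooden handle, 18 mm wide (y), x = -65 to -165, z = 40 to 58 mm. About 130 g, centre of mass near x = -34 mm. Origin: on the blade's underside, where the middle of a plate should lie; x to the blade's tip, z up.
- mat: A black rubber mat that does not move, 250 x 110 x 3 mm, for the spatula. Origin: on its underside, 60 mm along x from its middle (the mat spans x = -185 to +65, y = -55 to +55 mm), about where the spatula's origin lies at the start; x about as the spatula's x at the start.
- plateA: A glass plate with a dark coating, 76 x 76 x 4 mm, 58 g, lying flat on the two ribs of a drying stand (or absent). Origin: centre of its underside; z up. The fingers must never touch it.
- plateB: A glass plate with a dark coating, 76 x 76 x 4 mm, 58 g, lying flat on the two ribs of a drying stand (or absent). Origin: centre of its underside; z up. The fingers must never touch it.
- plateC: A glass plate with a dark coating, 76 x 76 x 4 mm, 58 g, lying flat on the two ribs of a drying stand (or absent). Origin: centre of its underside; z up. The fingers must never touch it.
- stand1: Fixed drying stand: base 76 (x) x 78 (y) x 4 mm, two ribs along x, 72 mm long, 6 wide, at y = +-33 mm, tops 18 mm up. The 60 mm channel between them is open at both ends, 14 mm free height from base to plate. Origin: centre of the underside; the -x end faces the robot, about. One plate lies centred on it (to 4 mm, 0.08 rad) or none.
- stand2: Fixed drying stand: base 76 (x) x 78 (y) x 4 mm, two ribs along x, 72 mm long, 6 wide, at y = +-33 mm, tops 18 mm up. The 60 mm channel between them is open at both ends, 14 mm free height from base to plate. Origin: centre of the underside; the -x end faces the robot, about. One plate lies centred on it (to 4 mm, 0.08 rad) or none.
- stand3: Fixed drying stand: base 76 (x) x 78 (y) x 4 mm, two ribs along x, 72 mm long, 6 wide, at y = +-33 mm, tops 18 mm up. The 60 mm channel between them is open at both ends, 14 mm free height from base to plate. Origin: centre of the underside; the -x end faces the robot, about. One plate lies centred on it (to 4 mm, 0.08 rad) or none.
- case: Fixed grey metal plate case: floor 4 mm thick, x = -44 to +56, y = -135 to +135 mm; side and back walls 6 mm thick, 34 high; no front wall (open to -x, the robot's side). Three bays side by side, each with two ribs along x as on the stands (same sizes, 18 mm up, 33 mm either side of the bay's centre). Origin: under the centre of the middle bay, on the table; z up.
- bay1 (a point): Centre of the left bay (y = 86 mm in the case) at the height of the rib tops, 18 mm up: where the origin of a plate belongs. Axes as the case's.
- bay2 (a point): Centre of the middle bay (y = 0 mm in the case) at the height of the rib tops, 18 mm up: where the origin of a plate belongs. Axes as the case's.
- bay3 (a point): Centre of the right bay (y = -86 mm in the case) at the height of the rib tops, 18 mm up: where the origin of a plate belongs. Axes as the case's.
- lid (a joint): Lid angle: 0 shut (level on the walls, top 40 mm up), about 1.5 open, upright. Hinge line at the back, along the case's y at x = 56, z = 34 mm in its frame. Lid 100 mm from hinge to front edge, 270 wide, 6 thick, lip 8 mm down at the front edge. Stiff: stays where left, about 3 N at the edge moves it; can be pushed shut from behind.
- button_left (a joint): Angle of the left turnbutton, a brass bar 52 x 16 x 8 mm on an upright pivot at x = 0, y = +150 mm in the case's frame, its underside 42 mm above the table. 0: points to the case's -x, clear of the lid; 1.57 (stop): lies across the lid's end, pointing to the case's middle. From above it turns anticlockwise as the angle grows. About 1.5 N at the pin.
- button_right (a joint): Angle of the right turnbutton, a brass bar 52 x 16 x 8 mm on an upright pivot at x = 0, y = -150 mm in the case's frame, its underside 42 mm above the table. 0: points to the case's -x, clear of the lid; 1.57 (stop): lies across the lid's end, pointing to the case's middle. From above it turns clockwise as the angle grows. About 1.5 N at the pin.
- pin_left (a point): Middle of the upright pin on the left turnbutton: 12 mm thick, 36 mm from the pivot, reaching from 50 to 80 mm above the table; this point is 69 mm up. Grip it or push it round.
- pin_right (a point): Middle of the upright pin on the right turnbutton: 12 mm thick, 36 mm from the pivot, reaching from 50 to 80 mm above the table; this point is 69 mm up. Grip it or push it round.
- mirror_mount: Bystander: mirror in a square mount on a round foot, 110 mm high. Leave alone.
- beam_block: Bystander: black upright sheet 70 mm wide, 80 mm high, on a steel block. Leave alone.
- rinse_bottle: Bystander: bottle 60 mm across, 150 mm high. Leave alone.
- jar: Bystander: jar 60 mm across, 70 mm high. Leave alone.
- tape_roll: Bystander: cardboard ring 80 mm across, 24 mm high. Leave alone.
- screwdriver: Bystander: screwdriver 130 mm long. Leave alone.
- lens_post: Bystander: round lens on a post with a round foot, 95 mm high. Leave alone.

How it is judged:
By the outcome, as a careful person would: the job done as asked, in the order asked, and still so for the second after the job is handed in, with the robot touching nothing.
Of plateA, plateB, plateC only 2 to 3 are there at a start; the rules pass over those that are not, and their reading is None.
At some moment in a run one of spatula may be knocked a few centimetres aside while the robot is not near it.
It also fails if it takes over 208 s, if anything falls off the work surface, if the arm or the gripper's body presses on something with over 40 N, if the wrist force passes 120 N, or if a joint passes its speed limit or range.

ROBOT

A 6-joint arm with a two-finger parallel gripper is mounted at the origin on the work surface. World frame = base frame: x ahead of the robot, y to its left, z up, the work surface at z = 0. Lengths are in mm, angles in rad, forces in N, time in s.
With the tool pointing down it reaches from about 375 to 925 mm from the base axis. Payload 5.7 kg.
Tool frame: the origin (TCP) lies at the very end of the fingers, on their centre line; the grasp point (between the pads) lies 19 mm behind it; x points along the fingers, y is the direction in which the jaws open and shut, and the axes are right-handed (so a half turn about x gives the same grasp; the last joint's range is limited). The gripper opens to 88 mm and grips with 3 to 60 N. Pads are 20 mm wide; open, the fingers measure 115 mm over their backs; the gripper's body (75 mm by 178 mm) begins 61 mm behind the grasp point.
Start: joints at [-1.238, 0.359, 1.51, -0, 1.272, -0.115], TCP at [259.771, -540.815, 222.623] pointing down, gripper open.
Joint ranges: [-2.97, 2.97], [-1.01, 2.36], [0.21, 2.38], [-0.96, 4.11], [0.2, 2.71], [-2.98, 2.98]. Speed limits (rad/s): [2.39, 2.39, 3.14, 3.14, 3.14, 3.14].

INTERFACE

Orientations are given as a unit quaternion [x, y, z, w].
In Python, from station import arm, cams gives the robot as it stands.
- The arm moves only by the tool jog_arm, never from a script. Its argument "targets" is a list that holds one entry, the list of rows, each a list of 7 numbers: the opening, from 0 (shut) to 1 (fully open), then the shift along the tool's x, y, z in mm, then the turn, a rotation vector about the tool's x, y, z in rad. A call has 1 to 12 rows; each row is the pose to reach, as a shift and turn from the pose commanded when the call began, along the tool's axes at that moment; what a row does not reach only later rows make up. A row lasts 1/8 s, in which the tool goes at most 62.5 mm and 10.7 degrees, less where a joint would pass 70% of its speed; a pose out of reach is approached as far as the arm can. A call with a gripper value outside its range is refused whole. The fingers move at their own pace and stop on an object; "force" is the grip in N (left out, the last holds). Time passes only in rows, so rows that repeat a pose let the fingers close. It gives the time, the measured TCP pose, the force and the opening at its end, in the units of the state.
- arm.observe(): the state, without advancing time (a new reading comes with each control period).
- cams.camera(name): name is "side" or "top" or "wrist"; returns a dict with "image" (480x640x3 uint8, red, green, blue), "range_z" (480x640 float32, mm along the optical axis (not along the pixel's ray), 0 where there is no reading), "vertical_fov" (degrees; the focal length in pixels is half the picture's height over the tangent of half this angle, whatever the lens; pixels are square), "cx", "cy" (the principal point, pixels), "eye" and "attitude" of the camera in the world; the wrist camera has in their place "hand_eye" (4x4, takes a point from camera to tool coordinates, whose origin is the TCP and whose axes are the tool frame's). Camera axes: x right, y up, looking along -z (the intrinsics and any distortion apply to the point x, -y, -z); pixel columns grow to the right and rows downward; lengths in mm; the calibration is good to about 2 mm. A picture is of the moment at which its call begins: read the wrist's pose just before it.
- arm.finish_job(): hands the job in, once; it reports no verdict.
The state is a dict: "clock": time; "joint_positions": joint angles; "joint_velocities": joint speeds; "effort": joint torques, N m; "position": TCP position; "tool_rot": TCP orientation; "ft_force": force on the tool from outside, world axes, zero at the start; "wrist_torque": the same for the moment, N m; "width": opening from 0.0 (shut) to 1.0 (fully open).
Only numpy, scipy, OpenCV 4.12 (cv2) and the standard library are available. Lean on these libraries where they do the work, as an engineer would, in place of code of your own. Each camera call takes 0.05 s, during which the arm holds its last target.

## Working session

There is one attempt and no reset: what is moved stays moved. The work goes in short steps, Python scripts to look and compute and a tool call to move; the robot and the scene stay as the last step left them, time stands still between calls to the robot, and variables do not carry over. Pictures are saved under pics/ and viewed, and the job is handed in when it is done.

Besides the shell and the picture viewer there is one more tool, called after "Emit:" as name(argument=value, ...) on one line, values as JSON. jog_arm: Moves the arm, as the interface text tells. Its arguments: {"type":"object","properties":{"targets":{"type":"array","items":{"type":"array","items":{"type":"array","items":{"type":"number"}}}},"force":{"type":"number"}},"required":["targets"]}

```bash
ls -la; mkdir -p pics; cat > h.py <<'E'
import numpy as np, cv2, pickle
from station import arm, cams
from scipy.spatial.transform import Rotation as R
def shot(name,fn):
    o=arm.observe(); c=cams.camera(name); c['obs']=o
    cv2.imwrite('pics/'+fn+'.png',c['image'][:,:,::-1]); pickle.dump(c,open('pics/'+fn+'.pkl','wb')); return c
E
python3 - <<'E'
from h import *
print(arm.observe())
for n in ['side','top','wrist']:
    c=shot(n,n+'0'); print(n,{k:v for k,v in c.items() if k not in('image','range_z','obs')})
E
```

```text
total 12
drwxr-xr-x  3 agent agent 4096 Dec  6 13:33 .
drwxr-xr-x 23 root  root  4096 Dec  6 13:33 ..
drwxr-xr-x  2 agent agent 4096 Dec  6 13:33 pics
{'clock': 0.0, 'joint_positions': array([-1.23810756e+00,  3.59481488e-01,  1.51139538e+00, -1.43907505e-05,
        1.27247226e+00, -1.15129913e-01]), 'joint_velocities': array([-0.00072558,  0.0001715 , -0.00037194,  0.00012187,  0.00014806,
       -0.00035004]), 'effort': array([ 7.44201570e-04, -5.15365291e+01, -2.70725262e+01,  6.76593999e-02,
        3.53213225e-02, -1.26296072e-04]), 'position': array([ 259.55500915, -540.22061446,  221.8376738 ]), 'tool_rot': array([-0.68938232, -0.15762637,  0.68952683, -0.15639275]), 'ft_force': array([-0.2226556 ,  0.31758708, -0.49831524]), 'wrist_torque': array([ 0.01985859,  0.01731408, -0.00549534]), 'width': 1.0010270388873894}
side {'vertical_fov': 46.03912411318887, 'cx': 318.5300877785626, 'cy': 240.4222814155225, 'eye': array([  27.70747903,  625.1088424 , 1089.20631416]), 'attitude': array([-0.12601011,  0.31431442,  0.87186218, -0.35381383])}
top {'vertical_fov': 55.54473908518628, 'cx': 317.0850921957752, 'cy': 236.4712855717566, 'eye': array([ 329.72553211,   -1.65607483, 1353.64099961]), 'attitude': array([ 0.07784376, -0.07213548, -0.6890447 ,  0.716906  ])}
wrist {'vertical_fov': 62.157582864594616, 'cx': 314.22068510551924, 'cy': 238.78232663451598, 'hand_eye': array([[ 1.41639614e-04,  2.92221572e-01, -9.56350633e-01,
        -1.62262225e+02],
       [ 9.99999990e-01, -2.16874333e-05,  1.41477479e-04,
        -4.44969674e-02],
       [ 2.06019809e-05, -9.56350643e-01, -2.92221572e-01,
        -7.99409910e+01],
       [ 0.00000000e+00,  0.00000000e+00,  0.00000000e+00,
         1.00000000e+00]])}
```

View pics/top0.png

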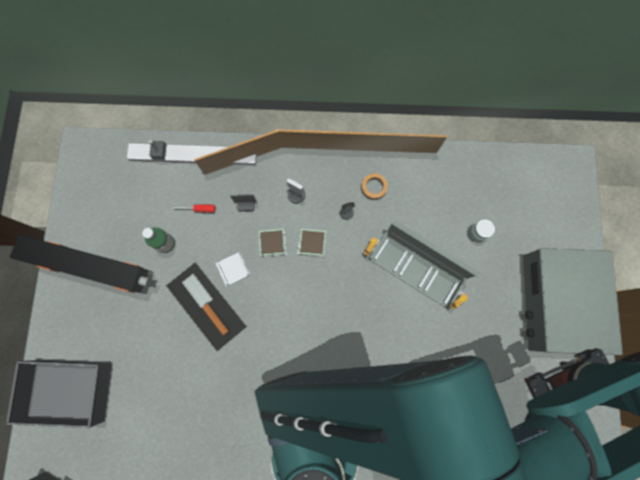

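View pics/side0.png

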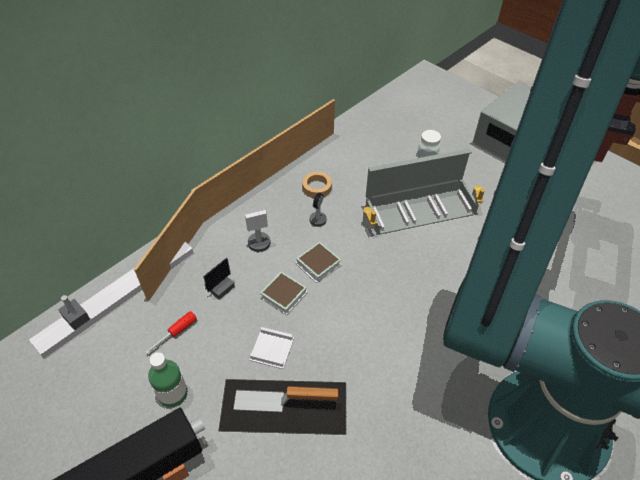

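View pics/wrist0.png

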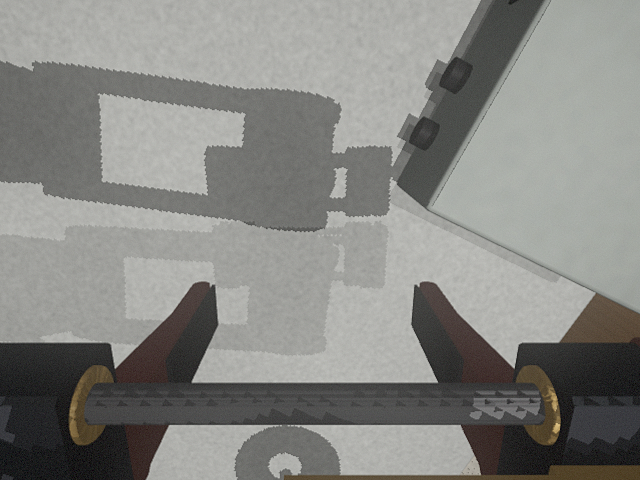

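```bash
cat >> h.py <<'E'
def f(c): return 240/np.tan(np.radians(c['vertical_fov']/2))
def campose(c):
    if 'eye' in c: return R.from_quat(c['attitude']).as_matrix(), np.array(c['eye'])
    o=c['obs']; Rt=R.from_quat(o['tool_rot']).as_matrix(); H=c['hand_eye']
    return Rt@H[:3,:3], Rt@H[:3,3]+o['position']
def cloud(c):
    M,e=campose(c); F=f(c); v,u=np.mgrid[0:480,0:640]; z=c['range_z'].astype(float)
    p=np.stack([(u-c['cx'])/F*z,-(v-c['cy'])/F*z,-z],-1)@M.T+e; p[z<=0]=np.nan; return p
def onz(c,u,v,z):
    M,e=campose(c);F=f(c); d=M@np.array([(u-c['cx'])/F,-(v-c['cy'])/F,-1]); return e+d*(z-e[2])/d[2]
def proj(c,P):
    M,e=campose(c);F=f(c); q=(np.atleast_2d(P)-e)@M; return np.stack([c['cx']+F*q[:,0]/-q[:,2], c['cy']-F*q[:,1]/-q[:,2]],1)
def load(fn): return pickle.load(open('pics/'+fn+'.pkl','rb'))
def ortho(c,x0,x1,y0,y1,s,z):
    # rectified view of plane z; picture up=+x, left=+y; s px per mm
    W=int((y1-y0)*s);H=int((x1-x0)*s)
    v,u=np.mgrid[0:H,0:W]; X=x1-v/s; Y=y1-u/s
    q=proj(c,np.stack([X,Y,np.full(X.shape,z)],-1).reshape(-1,3)).reshape(H,W,2).astype(np.float32)
    return cv2.remap(c['image'],q[...,0],q[...,1],cv2.INTER_CUBIC)[:,:,::-1]
E
python3 - <<'E'
from h import *
for n in ['top','side']:
    c=load(n+'0'); p=cloud(c)
    print(n, np.nanpercentile(p[...,2],[5,25,50,75]))
    im=ortho(c,350,800,-350,400,1,10)
    cv2.imwrite(f'pics/o_{n}.png',im)
E
```

```text
top [-750.46598019 -205.36010389   -1.2855456     4.88138037]
side [-453.13356019   -2.3787528     1.62051097  102.23045094]
```

View pics/o_top.png

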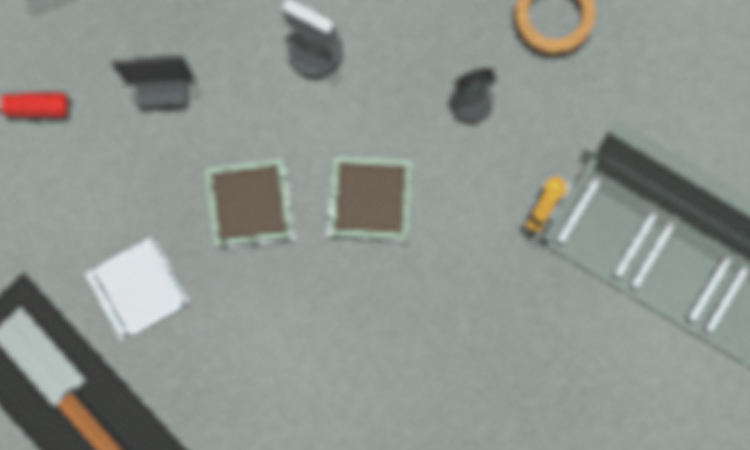

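View pics/o_side.png

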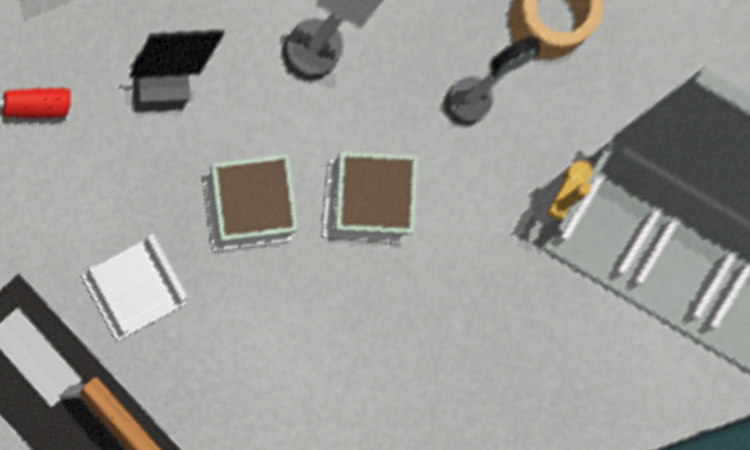

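```bash
cat >> h.py <<'E'
def toolR(yaw,pitch=0):
    # tool x down, z horizontal forward at yaw, y = z cross x
    z=np.array([np.cos(yaw),np.sin(yaw),0]);x=np.array([0,0,-1.]);y=np.cross(z,x)
    return np.stack([x,y,z],1)@R.from_rotvec([0,pitch,0]).as_matrix()
def plan(pos,yaw=None,M=None):
    o=arm.observe(); A=R.from_quat(o['tool_rot']).as_matrix()
    B=toolR(yaw) if M is None else M
    d=A.T@(np.array(pos)-o['position']); w=R.from_matrix(A.T@B).as_rotvec()
    return np.round(d,1),np.round(w,4),
def where():
    o=arm.observe();A=R.from_quat(o['tool_rot']).as_matrix()
    print('t',round(o['clock'],2),'p',np.round(o['position'],1),'yaw',round(np.arctan2(A[1,2],A[0,2]),4),'x',np.round(A[:,0],4),'F',np.round(o['ft_force'],1),'w',round(o['width'],3),'j',np.round(o['joint_positions'],2))
E
python3 - <<'E'
from h import *
where(); print(plan([470,-250,300],-.54)); print(np.round(R.from_quat(arm.observe()['tool_rot']).as_matrix(),3))
E
```

```text
t 0.15 p [ 259.6 -540.4  222. ] yaw -2.6938 x [-4.0e-04  1.2e-03 -1.0e+00] F [-0.3  0.2 -0.3] w 1.001 j [-1.24  0.36  1.51  0.    1.27 -0.12]
(array([ -77.7, -170.8, -315.4]), array([-2.1538e+00, -1.5000e-03,  6.0000e-04]))
[[-0.     0.433 -0.901]
 [ 0.001 -0.901 -0.433]
 [-1.    -0.001 -0.   ]]
```

Emit:
jog_arm(targets=[[[1, -77.7, -171, -315, -2.15, 0, 0], [1, -77.7, -171, -315, -2.15, 0, 0], [1, -77.7, -171, -315, -2.15, 0, 0], [1, -77.7, -171, -315, -2.15, 0, 0], [1, -77.7, -171, -315, -2.15, 0, 0], [1, -77.7, -171, -315, -2.15, 0, 0], [1, -77.7, -171, -315, -2.15, 0, 0], [1, -77.7, -171, -315, -2.15, 0, 0], [1, -77.7, -171, -315, -2.15, 0, 0], [1, -77.7, -171, -315, -2.15, 0, 0], [1, -77.7, -171, -315, -2.15, 0, 0], [1, -77.7, -171, -315, -2.15, 0, 0]]])

```text
clock: 1.65
position: [469.5, -250.1, 300.0]
tool_rot: [0.189, 0.682, -0.188, 0.681]
ft_force: [-0.3, 0.2, -0.1]
width: 1.001
```

```bash
python3 - <<'E'
from h import *
where(); shot('wrist','w1'); print(plan([520,80,300],.14))
E
```

```text
t 1.65 p [ 469.5 -250.1  300. ] yaw -0.5397 x [-6.e-04  5.e-04 -1.e+00] F [-0.3  0.2 -0.1] w 1.001 j [-0.62  0.2   1.55  0.    1.4  -1.65]
(array([ 2.000e-01,  3.095e+02, -1.255e+02]), array([-6.773e-01, -7.000e-04, -3.000e-04]))
```

View pics/w1.png

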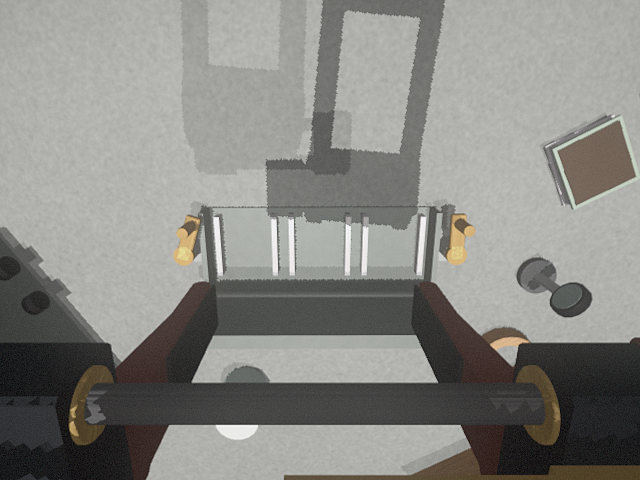

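```bash
cat >> h.py <<'E'
def crop(c,u0,v0,u1,v1,s,fn):
    im=cv2.resize(c['image'][v0:v1,u0:u1,::-1],None,fx=s,fy=s,interpolation=cv2.INTER_CUBIC); 
    for u in range((u0//20+1)*20,u1,20): cv2.putText(im,str(u),((u-u0)*s,10),0,.35,(0,0,255)); cv2.line(im,((u-u0)*s,12),((u-u0)*s,18),(0,0,255))
    for v in range((v0//20+1)*20,v1,20): cv2.putText(im,str(v),(0,(v-v0)*s),0,.35,(0,0,255)); cv2.line(im,(24,(v-v0)*s),(30,(v-v0)*s),(0,0,255))
    cv2.imwrite('pics/'+fn+'.png',im)
E
python3 - <<'E'
from h import *
c=load('w1'); crop(c,160,190,490,350,2,'w1c')
p=cloud(c)
for u,v in [(245,245),(320,245),(390,245),(400,130),(590,160),(219,245),(275,245),(292,245),(348,245),(365,245),(422,245),(184,254),(457,254),(320,310)]: print(u,v,np.round(p[v,u],1))
E
```

```text
245 245 [ 483.4 -356.3    4.5]
320 245 [ 529.6 -278.5    5.4]
390 245 [ 573.3 -206.1    4.5]
400 130 [ 460.7 -133.5    0.9]
590 160 [592.1  25.7  22.9]
219 245 [ 465.4 -378.4   17.2]
275 245 [ 499.1 -322.    17.5]
292 245 [ 509.  -304.5   19. ]
348 245 [ 542.5 -248.3   19.2]
365 245 [ 553.5 -231.4   17.2]
422 245 [ 587.8 -174.    17.3]
184 254 [ 449.4 -405.    49.6]
457 254 [ 603.4 -148.2   49.2]
320 310 [ 574.8 -306.4   71.1]
```

View pics/w1c.png

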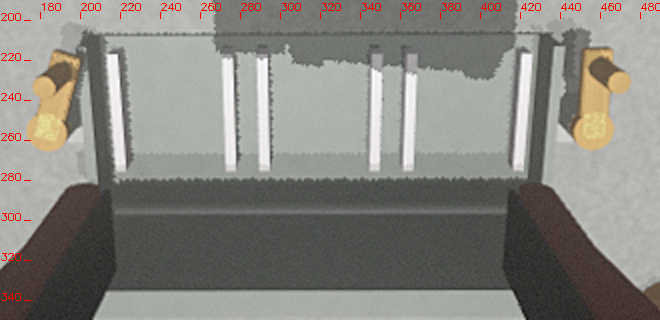

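```bash
cat >> h.py <<'E'
from scipy.optimize import least_squares
def fit2d(c,px,loc,z,g):
    px=np.array(px,float)
    W=np.array([onz(c,u,v,zz)[:2] for (u,v),zz in zip(px,np.broadcast_to(z,len(px)))])
    loc=np.array(loc,float)[:,:2]
    def r(q):
        cs,s=np.cos(q[2]),np.sin(q[2]); return (loc@np.array([[cs,s],[-s,cs]])+q[:2]-W).ravel()
    o=least_squares(r,g); return o.x, o.fun.reshape(-1,2)
E
python3 - <<'E'
from h import *
c=load('w1')
px=[(216,216.5),(220.5,275.5),(423,216.5),(420,275.5),(274,215),(275.5,275.5),(291.5,215),(292,275.5),(348,215),(347.5,275.5),(365.5,215),(364,275.5)]
ys=[-119,-119,119,119,-53,-53,-33,-33,33,33,53,53]
loc=[((-36,36)[i%2],y) for i,y in enumerate(ys)]
q,r=fit2d(c,px,loc,18,[526,-282,-.54]); print(q,np.round(r,1))
E
```

```text
[ 527.20670349 -277.55120847   -0.53826156] [[ 0.   0.1]
 [-0.7  0.5]
 [ 0.   0.8]
 [-1.7 -0.6]
 [ 1.2 -1.2]
 [-0.7  0.5]
 [ 1.1 -1.2]
 [-0.7  0.7]
 [ 1.7 -0.1]
 [-1.   0.2]
 [ 1.7 -0.1]
 [-1.   0.4]]
```

Emit:
jog_arm(targets=[[[1, 0, 310, -125, -0.68, 0, 0], [1, 0, 310, -125, -0.68, 0, 0], [1, 0, 310, -125, -0.68, 0, 0], [1, 0, 310, -125, -0.68, 0, 0], [1, 0, 310, -125, -0.68, 0, 0], [1, 0, 310, -125, -0.68, 0, 0], [1, 0, 310, -125, -0.68, 0, 0], [1, 0, 310, -125, -0.68, 0, 0]]])

```text
clock: 2.7
position: [522.9, 78.9, 300.2]
tool_rot: [-0.048, 0.706, 0.048, 0.705]
ft_force: [0.2, -0.1, 0.3]
width: 0.995
```

```bash
python3 - <<'E'
from h import *
where(); shot('wrist','w2')
E
```

```text
t 2.7 p [522.9  78.9 300.2] yaw 0.1354 x [-5.e-04 -5.e-04 -1.e+00] F [ 0.2 -0.1  0.3] w 0.995 j [ 0.02  0.19  1.55 -0.    1.4  -1.69]
```

View pics/w2.png

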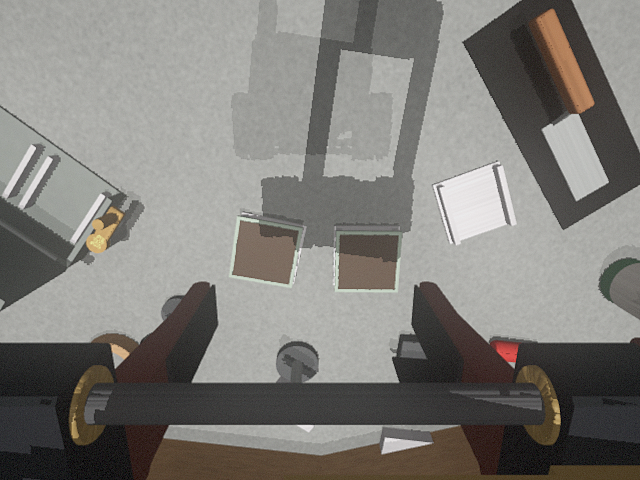

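```bash
python3 - <<'E'
from h import *
c=load('w2'); crop(c,220,200,420,300,4,'w2c'); crop(c,455,0,640,235,3,'w2d')
E
```

```text
(no output)
```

View pics/w2c.png

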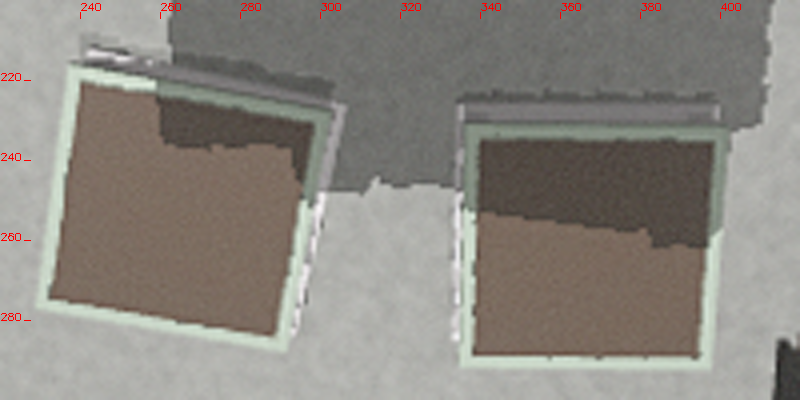

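View pics/w2d.png

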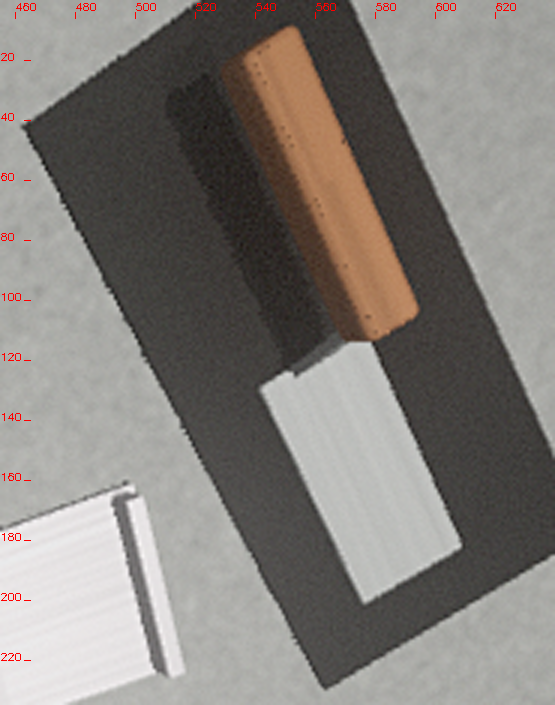

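```bash
python3 - <<'E'
from h import *
c=load('w2')
pl=[(-38,-38),(-38,38),(38,38),(38,-38)]; z=[18,18,22,22]
for n,px,g in [('P2',[(237.5,215.5),(302.5,226.25),(291.5,287.5),(229.25,276)],[602,29,0]),('P1',[(336,231),(401.5,231.75),(397.5,291.75),(335.25,291.25)],[598,150,.1])]:
    q,r=fit2d(c,px,pl,z,g); print(n,q,np.round(r,1).tolist())
for a,b in [((241.2,210.5),(306.2,225.5)),((335,226),(399.5,226))]:
    A=onz(c,*a,2);B=onz(c,*b,2); d=B-A; print('stand yaw',np.arctan2(-d[0],d[1]),np.linalg.norm(d),(A+B)/2)
q,r=fit2d(c,[(541.3,129.3),(576.3,201.3),(609,182.3)],[(-55,-20),(42,-20),(42,20)],5.6,[445,360,.7]);print('blade',q,np.round(r,1).tolist())
q,r=fit2d(c,[(536,20.7),(554,8.7),(579,113.3),(594.3,104)],[(-165,-9),(-165,9),(-65,-9),(-65,9)],61,[445,360,.7]);print('handle',q,np.round(r,1).tolist())
p=cloud(c); print(p[60,565],p[150,580],p[260,260],p[270,370],p[60,500])
E
```

```text
P2 [ 5.99998207e+02  3.12067466e+01 -4.65014890e-02] [[-0.8, -0.1], [0.1, 0.3], [-0.2, 0.3], [1.0, -0.5]]
P1 [5.96191052e+02 1.52339899e+02 1.27387325e-01] [[-0.8, -0.0], [-1.1, -0.1], [0.8, 0.5], [1.0, -0.4]]
stand yaw -0.09918617982222878 78.97289755838307 [562.62414069  35.67439428   2.        ]
stand yaw 0.135525678873991 77.20558887008369 [557.27456871 147.45592868   2.        ]
blade [449.29916901 370.14818193   0.72456428] [[0.2, 0.3], [-0.1, -0.1], [-0.1, -0.2]]
handle [449.56591878 369.52565658   0.72231585] [[-1.1, -1.3], [-1.5, -1.0], [2.2, 0.2], [0.4, 2.0]]
[361.33291925 289.96863926  63.39415206] [437.02485772 368.89018996   4.57294579] [610.11662878  26.27730662  21.98654289] [604.61909141 156.35817377  23.13880003] [358.36295237 255.07590096   3.38501071]
```

```bash
python3 - <<'E'
from h import *
print(plan([382,310.4,200],.723-np.pi))
E
```

```text
(array([ 100.2,  248.7, -108.4]), array([2.5533e+00, 3.0000e-04, 8.0000e-04]))
```

Emit:
jog_arm(targets=[[[1, 100, 249, -108, 2.1, 0, 0], [1, 100, 249, -108, 2.1, 0, 0], [1, 100, 249, -108, 2.1, 0, 0], [1, 100, 249, -108, 2.1, 0, 0], [1, 100, 249, -108, 2.1, 0, 0], [1, 100, 249, -108, 2.1, 0, 0], [1, 100, 249, -108, 2.1, 0, 0], [1, 100, 249, -108, 2.1, 0, 0], [1, 100, 249, -108, 2.1, 0, 0], [1, 100, 249, -108, 2.1, 0, 0], [1, 100, 249, -108, 2.1, 0, 0], [1, 100, 249, -108, 2.1, 0, 0]]])

```text
clock: 4.25
position: [383.0, 310.4, 200.5]
tool_rot: [0.589, 0.391, -0.589, 0.391]
ft_force: [-0.6, 0.9, 0.4]
width: 1.001
```

```bash
python3 - <<'E'
from h import *
where();print(plan([382,310.4,170],.723-np.pi))
E
```

```text
t 4.25 p [383.  310.4 200.5] yaw -1.9709 x [ 2.e-04 -1.e-04 -1.e+00] F [-0.6  0.9  0.4] w 1.001 j [ 0.54  0.23  1.76 -0.    1.15  0.94]
(array([30.5, -1. ,  0.4]), array([ 4.477e-01, -0.000e+00, -2.000e-04]))
```

Emit:
jog_arm(targets=[[[1, 30, -1, 0, 0.448, 0, 0], [1, 30, -1, 0, 0.448, 0, 0], [1, 30, -1, 0, 0.448, 0, 0], [1, 30, -1, 0, 0.448, 0, 0]]])

```text
clock: 4.75
position: [382.0, 311.0, 170.4]
tool_rot: [0.661, 0.252, -0.661, 0.252]
ft_force: [0.2, 0.3, -0.1]
width: 0.998
```

```bash
python3 - <<'E'
from h import *
where();shot('wrist','w3')
E
```

```text
t 4.75 p [382.  311.  170.4] yaw -2.4132 x [ 1.e-04 -1.e-04 -1.e+00] F [ 0.2  0.3 -0.1] w 0.998 j [ 0.54  0.26  1.8  -0.    1.08  1.39]
```

View pics/w3.png

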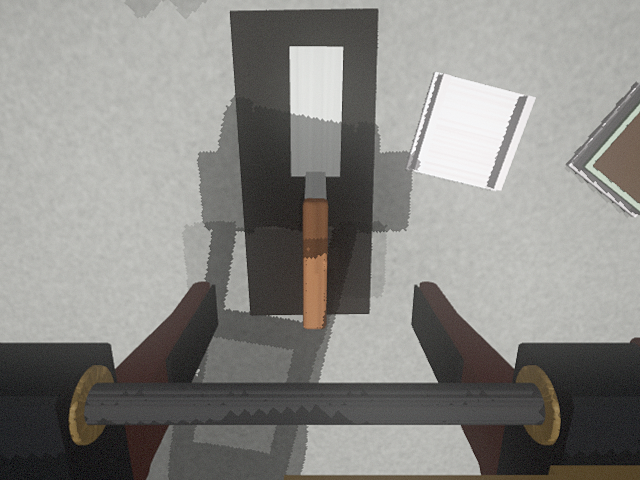

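```bash
python3 - <<'E'
from h import *
c=load('w3'); 
q,r=fit2d(c,[(289.5,46),(343.5,46),(341,177),(290.5,177)],[(42,20),(42,-20),(-55,-20),(-55,20)],5.6,[445,360,.7]);print('blade',q,np.round(r,1).tolist())
q,r=fit2d(c,[(303,199),(327.5,199),(303.5,328),(325.5,328)],[(-65,9),(-65,-9),(-165,9),(-165,-9)],60,[445,360,.7]);print('handle',q,np.round(r,1).tolist())
q,r=fit2d(c,[(230.5,11.5),(378,9.5),(370,313.5),(250,314.5)],[(65,55),(65,-55),(-185,-55),(-185,55)],3,[445,360,.7]);print('mat',q,np.round(r,1).tolist())
y=.722
print(plan([450-90*np.cos(y),370-90*np.sin(y),33],y-np.pi))
E
```

```text
blade [448.87213502 368.95136134   0.72443691] [[-0.2, -0.4], [-0.5, -0.2], [-0.2, 0.7], [0.9, -0.2]]
handle [449.90193317 370.5096157    0.72354507] [[-0.5, 0.2], [0.1, -0.6], [-0.1, 0.6], [0.6, -0.2]]
mat [445.50804244 376.61286084   0.74185286] [[0.2, 1.0], [1.2, 0.1], [-0.6, -0.3], [-0.8, -0.8]]
(array([1.375e+02, 9.000e-01, 1.000e-01]), array([ 0.0076, -0.0001, -0.    ]))
```

Emit:
jog_arm(targets=[[[1, 50, 0.9, 0, 0.0076, 0, 0], [1, 90, 0.9, 0, 0.0076, 0, 0], [1, 120, 0.9, 0, 0.0076, 0, 0], [1, 133, 0.9, 0, 0.0076, 0, 0], [1, 137, 0.9, 0, 0.0076, 0, 0], [1, 137, 0.9, 0, 0.0076, 0, 0], [0, 137, 0.9, 0, 0.0076, 0, 0], [0, 137, 0.9, 0, 0.0076, 0, 0], [0, 137, 0.9, 0, 0.0076, 0, 0], [0, 137, 0.9, 0, 0.0076, 0, 0], [0, 137, 0.9, 0, 0.0076, 0, 0], [0, 137, 0.9, 0, 0.0076, 0, 0]]], force=50)

```text
clock: 6.3
position: [381.9, 311.4, 33.4]
tool_rot: [-0.661, -0.25, 0.662, -0.25]
ft_force: [-0.7, 0.2, 0.0]
width: 0.352
```

```bash
python3 - <<'E'
from h import *
where()
E
```

```text
t 6.3 p [381.9 311.4  33.4] yaw -2.4193 x [-1.e-04  0.e+00 -1.e+00] F [-0.7  0.2  0. ] w 0.352 j [0.54 0.47 1.93 0.   0.74 1.39]
```

Emit:
jog_arm(targets=[[[0, 0, 0, 0, 0, 0, 0], [0, 0, 0, 0, 0, 0, 0], [0, 0, 0, 0, 0, 0, 0], [0, 0, 0, 0, 0, 0, 0], [0, 0, 0, 0, 0, 0, 0], [0, -5, 0, 0, 0, 0, 0], [0, -15, 0, 0, 0, 0, 0], [0, -30, 0, 0, 0, 0, 0], [0, -55, 0, 0, 0, 0, 0], [0, -80, 0, 0, 0, 0, 0], [0, -100, 0, 0, 0, 0, 0], [0, -100, 0, 0, 0, 0, 0]]])

```text
clock: 7.8
position: [383.3, 312.2, 135.6]
tool_rot: [0.663, 0.25, -0.66, 0.249]
ft_force: [0.3, 0.8, -1.0]
width: 0.206
```

```bash
python3 - <<'E'
from h import *
where();c=shot('wrist','w4');crop(c,230,0,400,340,2,'w4c')
E
```

```text
t 7.8 p [383.3 312.2 135.6] yaw -2.4194 x [ 0.0039  0.0025 -1.    ] F [ 0.3  0.8 -1. ] w 0.206 j [0.54 0.31 1.84 0.   0.99 1.39]
```

View pics/w4.png

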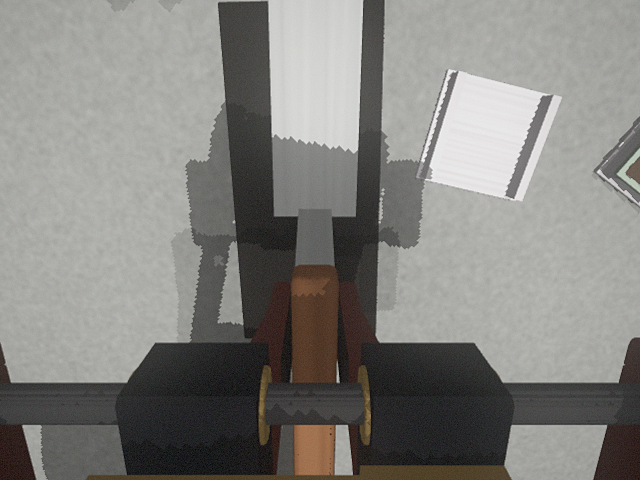

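```bash
cat >> h.py <<'E'
def toolcloud(c):
    F=f(c);v,u=np.mgrid[0:480,0:640];z=c['range_z'].astype(float);H=c['hand_eye']
    p=np.stack([(u-c['cx'])/F*z,-(v-c['cy'])/F*z,-z],-1)@H[:3,:3].T+H[:3,3]; p[z<=0]=np.nan; return p
E
python3 - <<'E'
from h import *
c=load('w4'); p=toolcloud(c)
b=p[8:205,280:348].reshape(-1,3); b=b[np.isfinite(b[:,0])]
A=np.c_[b[:,1],b[:,2],np.ones(len(b))]; s,*_=np.linalg.lstsq(A,b[:,0],rcond=None); print('plane x=',s,'res',np.std(A@s-b[:,0]))
# edge by range per row
for v in range(20,215,20):
    row=c['range_z'][v]; 
    print(v,[round(float(t),0) for t in row[262:278:2]],[round(float(t),0) for t in row[350:368:2]])
h=p[285:335,305:325].reshape(-1,3);print('handle',np.nanmean(h,0)); print(np.nanmean(p[280,300:330],0),np.nanmean(p[335,300:330],0))
print(p[214,280:350:10].round(1))
E
```

```text
plane x= [-4.78914517e-05 -1.52999058e-03  2.75677828e+01] res 0.6707596192474425
20 [265.0, 265.0, 264.0, 265.0, 171.0, 171.0, 171.0, 170.0] [169.0, 170.0, 169.0, 170.0, 169.0, 169.0, 170.0, 264.0, 266.0]
40 [269.0, 268.0, 268.0, 268.0, 172.0, 172.0, 172.0, 172.0] [171.0, 173.0, 171.0, 172.0, 172.0, 172.0, 269.0, 269.0, 267.0]
60 [271.0, 270.0, 272.0, 270.0, 175.0, 175.0, 175.0, 174.0] [175.0, 176.0, 175.0, 176.0, 174.0, 176.0, 272.0, 271.0, 272.0]
80 [276.0, 275.0, 276.0, 275.0, 275.0, 176.0, 176.0, 178.0] [178.0, 177.0, 176.0, 177.0, 177.0, 177.0, 276.0, 275.0, 275.0]
100 [278.0, 278.0, 279.0, 279.0, 279.0, 180.0, 180.0, 179.0] [180.0, 181.0, 180.0, 179.0, 180.0, 279.0, 279.0, 280.0, 280.0]
120 [283.0, 283.0, 283.0, 282.0, 283.0, 182.0, 182.0, 182.0] [182.0, 183.0, 182.0, 183.0, 182.0, 283.0, 284.0, 284.0, 283.0]
140 [287.0, 287.0, 288.0, 287.0, 285.0, 184.0, 185.0, 185.0] [185.0, 185.0, 184.0, 184.0, 184.0, 287.0, 288.0, 287.0, 287.0]
160 [291.0, 290.0, 291.0, 290.0, 290.0, 292.0, 187.0, 186.0] [188.0, 187.0, 188.0, 188.0, 291.0, 290.0, 291.0, 291.0, 291.0]
180 [295.0, 296.0, 295.0, 296.0, 295.0, 294.0, 190.0, 190.0] [189.0, 190.0, 191.0, 190.0, 295.0, 295.0, 295.0, 294.0, 293.0]
200 [0.0, 300.0, 299.0, 300.0, 299.0, 299.0, 192.0, 192.0] [192.0, 193.0, 193.0, 193.0, 300.0, 300.0, 300.0, 298.0, 299.0]
handle [-27.81187857  -0.08800591 -11.2061895 ]
[-26.77373438  -0.08409499 -22.74216832] [-27.88496113  -0.0812447   -0.58479381]
[[ 27.1 -16.9 -34.8]
 [ 27.2 -12.  -34.7]
 [ 23.8  -7.  -35.6]
 [ 22.5  -2.2 -35.9]
 [ 23.2   2.6 -35.7]
 [ 24.4   7.4 -35.4]
 [ 27.3  12.4 -34.7]]
```

View pics/w4c.png

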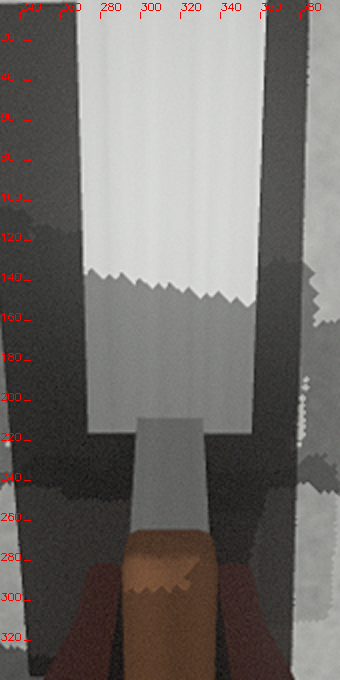

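```bash
python3 - <<'E'
from h import *
c=load('w4'); F=f(c);H=c['hand_eye']
def tp(u,v,x):
    d=H[:3,:3]@np.array([(u-c['cx'])/F,-(v-c['cy'])/F,-1]); return H[:3,3]+d*(x-H[0,3])/d[0]
for v,l,r in [(20,269,363),(60,269.5,361),(100,271,359),(140,271.5,358),(180,273,357),(200,273,356.5),(216,273.5,356)]:
    a,b=tp(l,v,27.6),tp(r,v,27.6); print(v,(a+b)/2,b[1]-a[1])
where()
E
```

```text
20 [  27.6           0.55916417 -119.62900317] 40.13011332176433
60 [  27.6           0.25050937 -103.92704612] 40.117063661537586
100 [ 27.6          0.15004318 -87.35404799] 39.65266886754159
140 [ 2.76000000e+01  4.38216761e-02 -6.98354794e+01] 40.088683945313235
180 [ 27.6          0.16990485 -51.28804366] 40.07321999443383
200 [ 27.6          0.05419131 -41.59975201] 40.42828900162137
216 [ 27.6          0.05711749 -33.63872207] 40.42603772795118
t 7.85 p [382.4 311.8 134.5] yaw -2.4194 x [ 0.002   0.0014 -1.    ] F [-0.5  0.6 -1.9] w 0.205 j [0.54 0.31 1.84 0.   0.99 1.39]
```

```bash
cat >> h.py <<'E'
OFF=89.5
def sp(origin,yaw,s,zund):  # tool target for spatula origin at plate origin shifted s along yaw, underside height zund
    b=np.array([np.cos(yaw),np.sin(yaw)]); q=np.array(origin)+(s-OFF)*b
    return plan([q[0],q[1],zund+30.3],yaw-np.pi)
E
python3 - <<'E'
from h import *
print(sp([596.2,152.3],.13,-105,80))
E
```

```text
(array([ 24. , 152.4, 106.4]), array([ 5.922e-01, -2.400e-03,  4.000e-04]))
```

Emit:
jog_arm(targets=[[[0, 2, 12, 9, 0.05, 0, 0], [0, 6, 38, 27, 0.15, 0, 0], [0, 12, 70, 50, 0.27, 0, 0], [0, 16, 100, 70, 0.39, 0, 0], [0, 20, 125, 87, 0.49, 0, 0], [0, 23, 144, 100, 0.56, 0, 0], [0, 24, 152.4, 106.4, 0.592, -0.0024, 0], [0, 24, 152.4, 106.4, 0.592, -0.0024, 0], [0, 24, 152.4, 106.4, 0.592, -0.0024, 0], [0, 24, 152.4, 106.4, 0.592, -0.0024, 0]]])

```text
clock: 9.1
position: [402.8, 127.4, 109.4]
tool_rot: [-0.705, -0.046, 0.706, -0.047]
ft_force: [-0.5, 0.4, -0.8]
width: 0.202
```

```bash
python3 - <<'E'
from h import *
where();c=shot('wrist','w5');print(sp([596.2,152.3],.13,-105,10))
E
```

```text
t 9.1 p [402.8 127.4 109.4] yaw -3.0101 x [-2.e-03 -7.e-04 -1.e+00] F [-0.5  0.4 -0.8] w 0.202 j [ 0.14  0.26  2.01 -0.    0.87  1.58]
(array([69.1,  0.3, -0.6]), array([ 0.0015,  0.0021, -0.0005]))
```

View pics/w5.png

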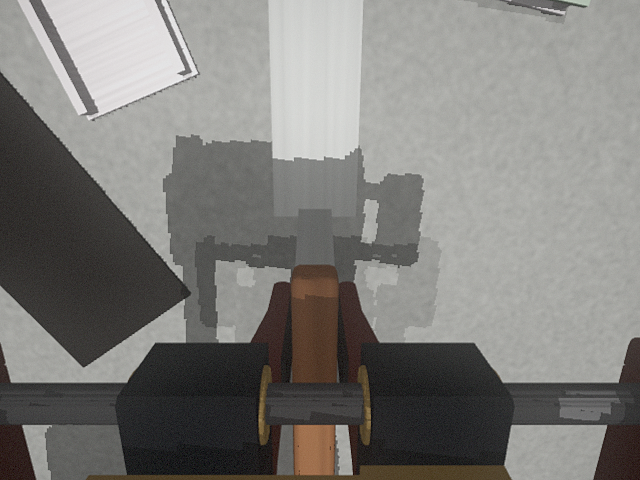

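Emit:
jog_arm(targets=[[[0, 10, 0, 0, 0, 0, 0], [0, 30, 0, 0, 0, 0, 0], [0, 50, 0, 0, 0, 0, 0], [0, 64, 0, -0.5, 0, 0.001, 0], [0, 69, 0.3, -0.6, 0.0015, 0.002, 0], [0, 69, 0.3, -5, 0.0015, 0.002, 0], [0, 69, 0.3, -15, 0.0015, 0.002, 0], [0, 69, 0.3, -22, 0.0015, 0.002, 0], [0, 69, 0.3, -22, 0.0015, 0.002, 0], [0, 69, 0.3, -22, 0.0015, 0.002, 0]]])

```text
clock: 10.4
position: [424.4, 129.2, 40.4]
tool_rot: [-0.706, -0.045, 0.706, -0.046]
ft_force: [-0.6, 0.5, -0.6]
width: 0.201
```

```bash
python3 - <<'E'
from h import *
where();c=shot('wrist','w6');print(sp([596.2,152.3],.13,0,10));shot('side','s6');c=load('s6');crop(c,200,220,360,330,5,'s6c')
E
```

```text
t 10.4 p [424.4 129.2  40.4] yaw -3.0129 x [-4.e-04 -7.e-04 -1.e+00] F [-0.6  0.5 -0.6] w 0.201 j [ 0.14  0.41  2.03 -0.    0.7   1.58]
(array([  0. ,  -0.8, -84.1]), array([-0.0013,  0.0007, -0.0006]))
```

View pics/w6.png

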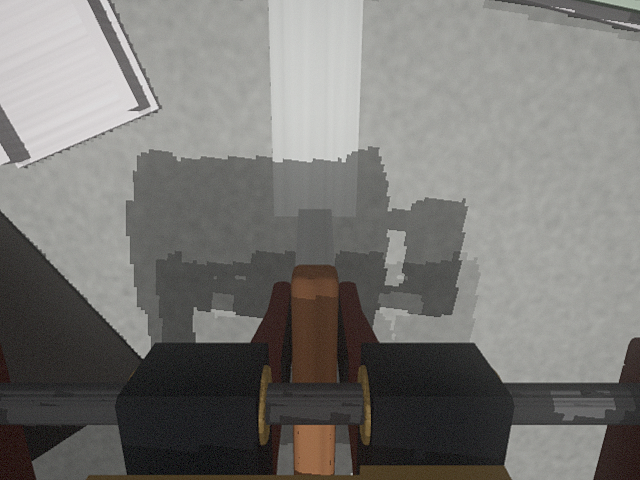

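View pics/s6c.png

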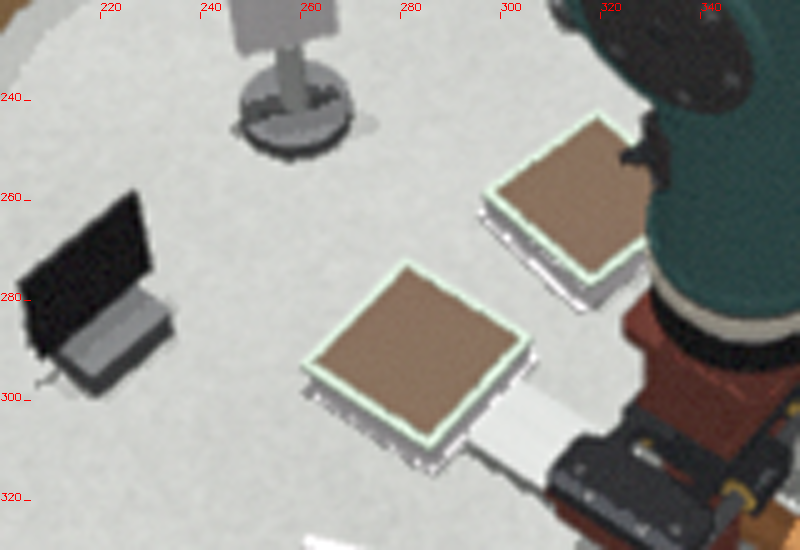

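Emit:
jog_arm(targets=[[[0, 0, -0.2, -5, 0, 0, 0], [0, 0, -0.8, -15, -0.0013, 0, 0], [0, 0, -0.8, -25, -0.0013, 0, 0], [0, 0, -0.8, -35, -0.0013, 0, 0], [0, 0, -0.8, -42, -0.0013, 0, 0], [0, 0, -0.8, -45, -0.0013, 0, 0], [0, 0, -0.8, -45, -0.0013, 0, 0]]])

```text
clock: 11.38
position: [469.1, 135.8, 40.2]
tool_rot: [-0.705, -0.046, 0.706, -0.046]
ft_force: [-0.3, -0.3, -2.2]
width: 0.2
```

```bash
python3 - <<'E'
from h import *
where();c=shot('wrist','w7');print(sp([596.2,152.3],.13,0,10));
E
```

```text
t 11.38 p [469.1 135.8  40.2] yaw -3.0116 x [-4.e-04 -7.e-04 -1.e+00] F [-0.3 -0.3 -2.2] w 0.2 j [ 0.14  0.46  1.93 -0.    0.75  1.58]
(array([ -0.1,   0.1, -39. ]), array([ 0.    ,  0.0009, -0.0006]))
```

View pics/w7.png

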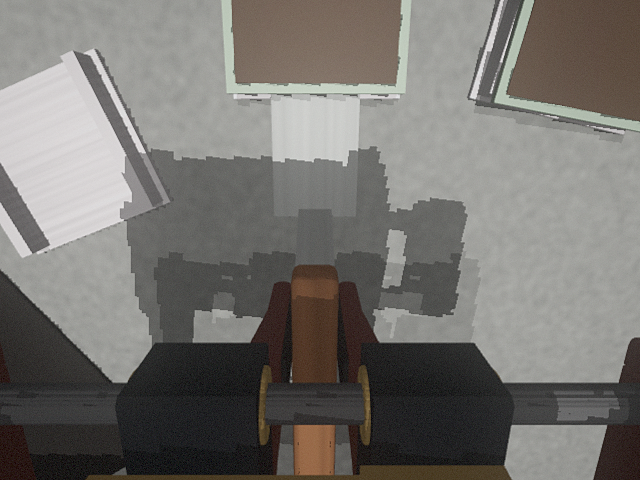

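Emit:
jog_arm(targets=[[[0, 0, 0, -5, 0, 0, 0], [0, 0, 0, -15, 0, 0, 0], [0, 0, 0, -25, 0, 0, 0], [0, 0, 0, -34, 0, 0, 0], [0, 0, 0, -38.5, 0, 0, 0], [0, 0, 0, -38.5, 0, 0, 0], [0, 0, 0, -38.5, 0, 0, 0]]])

```text
clock: 12.3
position: [506.7, 140.7, 40.2]
tool_rot: [-0.705, -0.046, 0.706, -0.046]
ft_force: [-0.4, 0.1, -2.1]
width: 0.203
```

```bash
python3 - <<'E'
from h import *
where();c=shot('wrist','w8');crop(c,200,100,430,300,3,'w8c');print(sp([596.2,152.3],.13,0,10));p=toolcloud(c)
b=p[60:150,235:400].reshape(-1,3); b=b[np.isfinite(b[:,0])]
A=np.c_[b[:,1],b[:,2],np.ones(len(b))]; s,*_=np.linalg.lstsq(A,b[:,0],rcond=None); print(s)
E
```

```text
t 12.3 p [506.7 140.7  40.2] yaw -3.0116 x [-1.e-03 -7.e-04 -1.e+00] F [-0.4  0.1 -2.1] w 0.203 j [ 0.14  0.49  1.85 -0.    0.8   1.58]
(array([-0.1,  0.1, -0.8]), array([ 0.    ,  0.001 , -0.0006]))
[1.00807885e-03 9.67508688e-04 1.76164809e+01]
```

View pics/w8c.png

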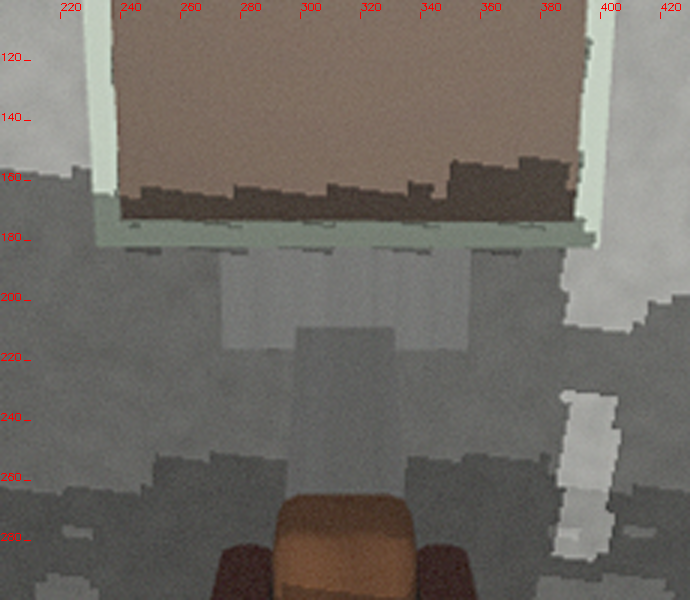

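Emit:
jog_arm(targets=[[[0, -2, 0, -0.8, 0, 0, 0], [0, -4, 0, -0.8, 0, 0, 0], [0, -5, 0, -0.8, 0, 0, 0], [0, -6, 0, -0.8, 0, 0, 0], [0, -7, 0, -0.8, 0, 0, 0], [0, -8.5, 0, -0.8, 0, 0, 0], [0, -11, 0, -0.8, 0, 0, 0], [0, -15, 0, -0.8, 0, 0, 0], [0, -21, 0, -0.8, 0, 0, 0], [0, -26, 0, -0.8, 0, 0, 0], [0, -28, 0, -0.8, 0, 0, 0], [0, -28, 0, -0.8, 0, 0, 0]]])

```text
clock: 13.85
position: [508.2, 140.9, 68.5]
tool_rot: [0.706, 0.046, -0.706, 0.046]
ft_force: [-0.4, -0.4, -1.7]
width: 0.198
```

```bash
python3 - <<'E'
from h import *
where();c=shot('wrist','w9');crop(c,200,0,430,230,3,'w9c');p=toolcloud(c)
b=p[20:150,240:390].reshape(-1,3); b=b[np.isfinite(b[:,0])]
A=np.c_[b[:,1],b[:,2],np.ones(len(b))]; s,*_=np.linalg.lstsq(A,b[:,0],rcond=None); print(s)
E
```

```text
t 13.85 p [508.2 140.9  68.5] yaw -3.0115 x [ 3.e-04 -5.e-04 -1.e+00] F [-0.4 -0.4 -1.7] w 0.198 j [ 0.14  0.45  1.83 -0.    0.86  1.58]
[-1.23082264e-04 -3.32357929e-03  2.31238350e+01]
```

View pics/w9c.png

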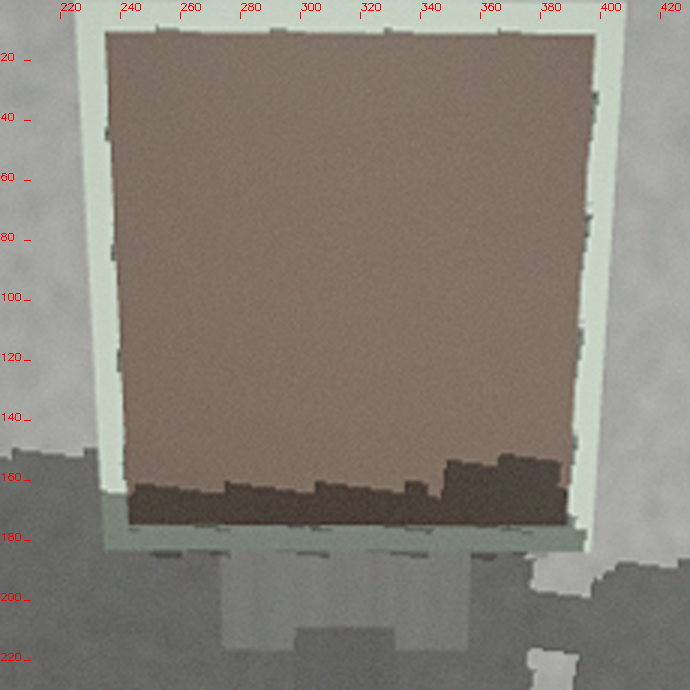

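```bash
cat >> h.py <<'E'
def tp(c,u,v,x):
    F=f(c);H=c['hand_eye'];d=H[:3,:3]@np.array([(u-c['cx'])/F,-(v-c['cy'])/F,-1]); return H[:3,3]+d*(x-H[0,3])/d[0]
E
python3 - <<'E'
from h import *
c=load('w9')
for v,l,r in [(10,225.7,408),(40,227,406),(100,230.3,402),(150,233,399)]:
    a,b=tp(c,l,v,23.3),tp(c,r,v,23.3); print(v,((a+b)/2).round(2),b[1]-a[1])
print(tp(c,315,183.5,27.3),tp(c,315,175.5,23.3)) 
for v in (174,): print(tp(c,315,v,23.3))
E
```

```text
10 [  23.3     1.18 -122.41] 75.56576156535954
40 [  23.3     1.05 -111.12] 75.68004602261769
100 [ 23.3    0.94 -87.15] 75.61460900998065
150 [ 23.3    0.9  -65.59] 75.73064750035093
[ 27.3          0.45706558 -49.62485102] [ 23.3          0.44723191 -53.9939914 ]
[ 23.3          0.44684842 -54.68837523]
```

```bash
cat >> h.py <<'E'
CASE=(527.2,-277.55,-0.538)
def casept(x,y,C=None):
    C=C or CASE; c,s=np.cos(C[2]),np.sin(C[2]); return np.array([C[0]+c*x-s*y,C[1]+s*x+c*y])
def place(bx,by,z,pt=(27.3,.95,-88),dy=.004):
    M=toolR(CASE[2]+dy-np.pi); w=np.r_[casept(bx,by),z]; return plan(w-M@np.array(pt),M=M)
E
python3 - <<'E'
from h import *
print(casept(0,86),place(-100,86,110))
d,w=place(-100,86,110)
k=[.02,.08,.16,.26,.36,.46,.56,.66,.76,.85,.93,.98]
E
```

```text
[ 571.26808106 -203.6987696 ] (array([-68.8, 233. , 129.2]), array([ 6.64e-01,  0.00e+00, -6.00e-04]))
```

Emit:
jog_arm(targets=[[[0, -1, 2, 1, 0.006, 0, 0], [0, -5, 9, 5, 0.026, 0, 0], [0, -11, 19, 10, 0.053, 0, 0], [0, -19, 33, 18, 0.093, 0, 0], [0, -27, 49, 27, 0.14, 0, 0], [0, -35, 68, 37.5, 0.193, 0, 0], [0, -43, 86, 48, 0.246, 0, 0], [0, -50, 105, 58, 0.3, 0, 0], [0, -56, 123, 68.5, 0.352, 0, 0], [0, -61, 142, 79, 0.405, 0, 0], [0, -65, 161, 89, 0.458, 0, 0], [0, -68, 179, 99.5, 0.511, 0, 0]]])

```text
clock: 15.4
position: [431.8, -50.9, 137.2]
tool_rot: [0.694, -0.136, -0.694, -0.135]
ft_force: [-1.0, 1.0, -2.1]
width: 0.204
```

```bash
python3 - <<'E'
from h import *
where();print(place(-100,86,110))
E
```

```text
t 15.4 p [431.8 -50.9 137.2] yaw 2.7564 x [ 5.e-04 -9.e-04 -1.e+00] F [-1.   1.  -2.1] w 0.204 j [-0.28  0.23  1.96 -0.    0.95  1.68]
(array([-0.1, 60. , -1. ]), array([ 0.1488, -0.0008, -0.0006]))
```

Emit:
jog_arm(targets=[[[0, 0, 5, 0, 0.014, 0, 0], [0, 0, 16, 0, 0.04, 0, 0], [0, 0, 31, -0.5, 0.078, 0, 0], [0, 0, 46, -1, 0.115, 0, 0], [0, 0, 56, -1, 0.14, 0, 0], [0, 0, 60, -1, 0.149, 0, 0], [0, 0, 60, -1, 0.149, 0, 0], [0, 0, 60, -1, 0.149, 0, 0]]])

```text
clock: 16.4
position: [411.3, -105.3, 136.5]
tool_rot: [-0.682, 0.185, 0.682, 0.185]
ft_force: [0.2, 0.0, -2.3]
width: 0.201
```

```bash
python3 - <<'E'
from h import *
where();c=shot('wrist','w10');print(place(-100,86,110), place(0,86,50))
E
```

```text
t 16.4 p [ 411.3 -105.3  136.5] yaw 2.6119 x [-2.e-04 -5.e-04 -1.e+00] F [ 0.2  0.  -2.3] w 0.201 j [-0.41  0.22  1.98 -0.    0.94  1.69]
(array([-0.8,  2. ,  0.2]), array([ 0.0044, -0.0001, -0.0005])) (array([ 59.2,   2.8, -99.8]), array([ 0.0044, -0.0001, -0.0005]))
```

View pics/w10.png

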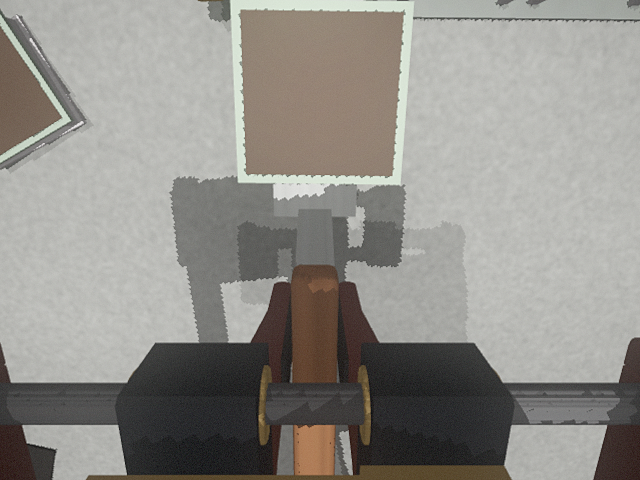

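```bash
python3 - <<'E'
from h import *
c=load('w10');crop(c,210,0,430,200,3,'w10c')
E
```

```text
(no output)
```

View pics/w10c.png

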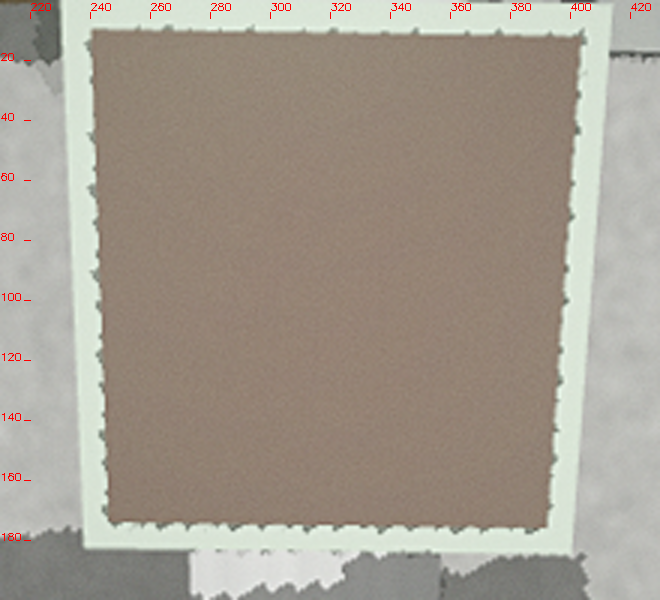

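```bash
cat >> h.py <<'E'
def fitplate(c,px,x=23.3,verbose=1):
    # corners TL,TR,BR,BL of coating; returns tool y,z of centre, yaw about world up relative to tool -z fwd
    P=np.array([tp(c,u,v,x)[1:] for u,v in px]) # (y,z)
    L=np.array([[-34,-34],[34,-34],[34,34],[-34,34]],float)
    def r(q):
        cs,s=np.cos(q[2]),np.sin(q[2]); return ((L*q[3])@np.array([[cs,s],[-s,cs]])+q[:2]-P).ravel()
    o=least_squares(r,[0,-88,0,1]); 
    if verbose: print('centre y,z',o.x[:2].round(2),'rot(y->z)',o.x[2].round(4),'scale',o.x[3].round(3),'res',o.fun.round(1))
    return o.x
E
python3 - <<'E'
from h import *
c=load('w10')
fitplate(c,[(240.3,10),(403.7,12),(392.5,175.5),(246,174)])
c=load('w9')
fitplate(c,[(235,10.5),(399,11),(389.5,175),(242.5,174.5)])
E
```

```text
centre y,z [  3.17 -88.34] rot(y->z) 0.0119 scale 0.997 res [-0.1 -0.1 -0.  -0.  -0.1  0.1  0.2  0. ]
centre y,z [  1.08 -88.23] rot(y->z) 0.0039 scale 1.0 res [-0.  -0.1 -0.1 -0.  -0.1  0.1  0.2  0.1]
```

```bash
python3 - <<'E'
from h import *
print(place(-60,86,60,(27.3,3.17,-88.3),.012))
E
```

```text
(array([ 49.2,   0.8, -39.5]), array([-0.0036, -0.0001, -0.0005]))
```

Emit:
jog_arm(targets=[[[0, 2, 0, -1, 0, 0, 0], [0, 5, 0, -4, 0, 0, 0], [0, 10, 0.2, -8, -0.001, 0, 0], [0, 16, 0.3, -13, -0.001, 0, 0], [0, 23, 0.4, -18, -0.002, 0, 0], [0, 30, 0.5, -24, -0.002, 0, 0], [0, 36, 0.6, -30, -0.003, 0, 0], [0, 42, 0.7, -34, -0.0036, 0, 0], [0, 46, 0.8, -37, -0.0036, 0, 0], [0, 48, 0.8, -39, -0.0036, 0, 0], [0, 49, 0.8, -39.5, -0.0036, 0, 0], [0, 49, 0.8, -39.5, -0.0036, 0, 0]]])

```text
clock: 17.95
position: [444.9, -126.2, 87.6]
tool_rot: [-0.683, 0.184, 0.683, 0.184]
ft_force: [-1.2, -0.7, -1.8]
width: 0.198
```

```bash
python3 - <<'E'
from h import *
where();c=shot('wrist','w11');print(place(0,86,50,(27.3,3.17,-88.3),.012))
E
```

```text
t 17.95 p [ 444.9 -126.2   87.6] yaw 2.6152 x [-2.e-04 -6.e-04 -1.e+00] F [-1.2 -0.7 -1.8] w 0.198 j [-0.43  0.35  1.95 -0.    0.84  1.67]
(array([ 10.3,   0.4, -59.9]), array([-0.0004, -0.0002, -0.0006]))
```

View pics/w11.png

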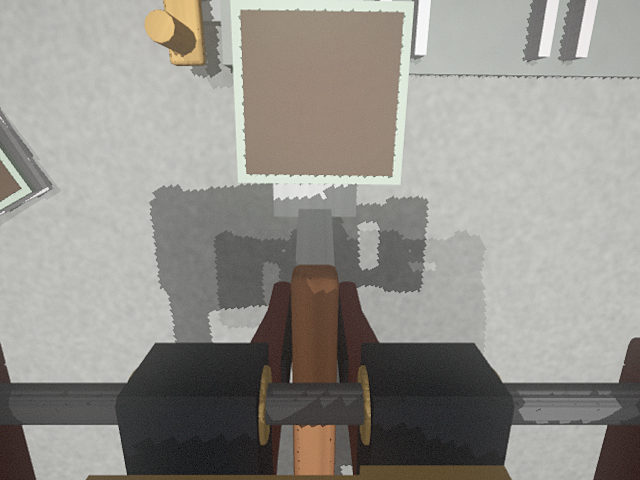

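Emit:
jog_arm(targets=[[[0, 0.5, 0, -1.5, 0, 0, 0], [0, 1, 0.1, -5, 0, 0, 0], [0, 2, 0.2, -10, 0, 0, 0], [0, 4, 0.3, -17, 0, 0, 0], [0, 5, 0.4, -25, 0, 0, 0], [0, 6, 0.4, -33, 0, 0, 0], [0, 8, 0.4, -41, 0, 0, 0], [0, 9, 0.4, -48, 0, 0, 0], [0, 10, 0.4, -54, 0, 0, 0], [0, 10, 0.4, -58, 0, 0, 0], [0, 10, 0.4, -60, 0, 0, 0], [0, 10, 0.4, -60, 0, 0, 0]]])

```text
clock: 19.5
position: [496.6, -156.7, 77.5]
tool_rot: [-0.683, 0.184, 0.683, 0.184]
ft_force: [0.2, 0.5, -2.6]
width: 0.201
```

```bash
cat >> h.py <<'E'
def overlay(c,fn,s=2,box=None,C=None):
    C=C or CASE
    im=cv2.resize(c['image'][:,:,::-1].copy(),None,fx=s,fy=s,interpolation=cv2.INTER_CUBIC)
    for by in (-86,0,86):
        for dy in (-33,33):
            y=by+dy; P=[(-36,y-3),(-36,y+3),(36,y+3),(36,y-3)]
            q=proj(c,[np.r_[casept(a,b,C),18] for a,b in P]); cv2.polylines(im,[np.int32((q+.5)*s)],True,(0,0,255),1)
    P=[(-44,-135),(-44,135)]; q=proj(c,[np.r_[casept(a,b,C),4] for a,b in P]); cv2.polylines(im,[np.int32((q+.5)*s)],False,(255,0,0),1)
    if box: im=im[box[1]*s:box[3]*s,box[0]*s:box[2]*s]
    cv2.imwrite('pics/'+fn+'.png',im)
E
python3 - <<'E'
from h import *
where();c=shot('wrist','w12');print(place(0,86,50,(27.3,3.17,-88.3),.012)); overlay(c,'w12o',2,(200,0,600,250))
E
```

```text
t 19.5 p [ 496.6 -156.7   77.5] yaw 2.6152 x [-3.e-04 -6.e-04 -1.e+00] F [ 0.2  0.5 -2.6] w 0.201 j [-0.44  0.43  1.83 -0.    0.88  1.66]
(array([ 0.2,  0. , -0.1]), array([-0.0003, -0.    , -0.0007]))
```

View pics/w12o.png

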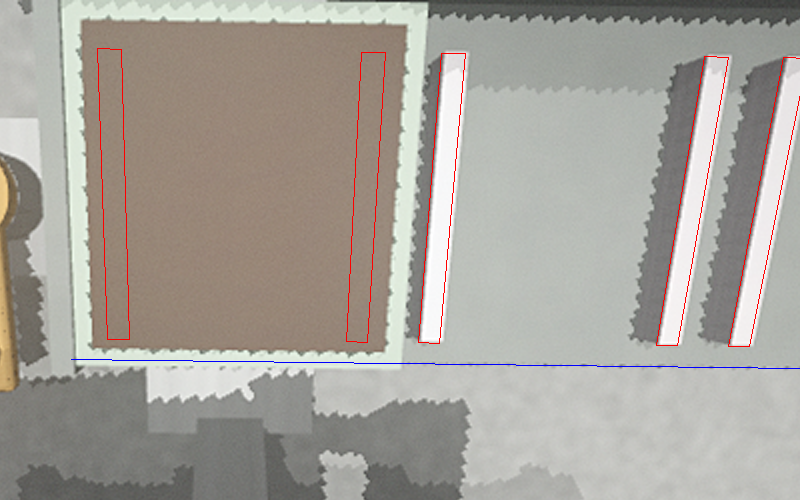

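```bash
python3 - <<'E'
from h import *
c=load('w12')
q=fitplate(c,[(239.5,9.7),(403.4,12.3),(393,176),(245.5,174.3)])
print(place(0,86,18,(27.3,q[0],q[1]),q[2]))
E
```

```text
centre y,z [  3.06 -88.25] rot(y->z) 0.0113 scale 1.001 res [ 0.  -0.   0.1 -0.2 -0.3  0.1  0.2  0.1]
(array([32.2,  0. , -0.1]), array([ 0.0003, -0.    , -0.0007]))
```

Emit:
jog_arm(targets=[[[0, 2, 0, 0, 0, 0, 0], [0, 7, 0, 0, 0, 0, 0], [0, 14, 0, 0, 0, 0, 0], [0, 20, 0, 0, 0, 0, 0], [0, 25, 0, 0, 0, 0, 0], [0, 28, 0, 0, 0, 0, 0], [0, 30, 0, 0, 0, 0, 0], [0, 31.5, 0, 0, 0, 0, 0], [0, 33, 0, 0, 0, 0, 0], [0, 35, 0, 0, 0, 0, 0], [0, 38, 0, 0, 0, 0, 0], [0, 38, 0, 0, 0, 0, 0]]])

```text
clock: 21.05
position: [496.4, -156.6, 39.2]
tool_rot: [-0.683, 0.184, 0.683, 0.184]
ft_force: [-0.3, -0.2, -1.4]
width: 0.203
```

```bash
python3 - <<'E'
from h import *
where();c=shot('wrist','w13'); overlay(c,'w13o',2,(200,0,600,250));p=toolcloud(c)
b=p[20:150,255:390].reshape(-1,3); b=b[np.isfinite(b[:,0])]
A=np.c_[b[:,1],b[:,2],np.ones(len(b))]; s,*_=np.linalg.lstsq(A,b[:,0],rcond=None); print(s)
E
```

```text
t 21.05 p [ 496.4 -156.6   39.2] yaw 2.6152 x [-6.e-04 -4.e-04 -1.e+00] F [-0.3 -0.2 -1.4] w 0.203 j [-0.44  0.49  1.86 -0.    0.79  1.66]
[6.58302752e-04 4.21909551e-04 1.66934984e+01]
```

View pics/w13o.png

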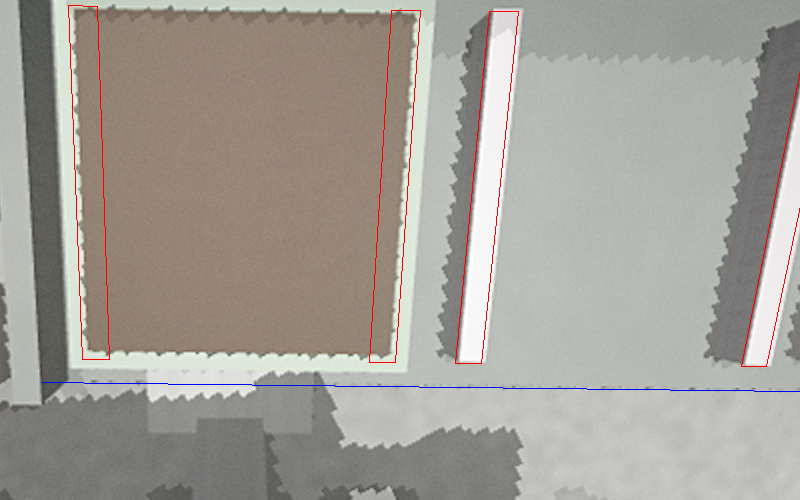

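```bash
cat >> h.py <<'E'
def inbay(c,px,x,by):
    q=fitplate(c,px,x); o=c['obs'];A=R.from_quat(o['tool_rot']).as_matrix()
    w=A@np.array([x,q[0],q[1]])+o['position']; yaw=np.arctan2(A[1,2],A[0,2])+np.pi-q[2]
    cs,s=np.cos(CASE[2]),np.sin(CASE[2]); d=w[:2]-casept(0,by); print('in bay dx,dy',[round(cs*d[0]+s*d[1],2),round(-s*d[0]+cs*d[1],2)],'z top',w[2].round(1),'dyaw',round((yaw-CASE[2]+np.pi)%(2*np.pi)-np.pi,4))
E
python3 - <<'E'
from h import *
c=load('w13')
inbay(c,[(238,5.5),(408,7),(397,178.5),(243.5,176)],16.7,86)
E
```

```text
centre y,z [  3.49 -88.33] rot(y->z) 0.0118 scale 1.003 res [-0.2 -0.2  0.2  0.1 -0.3 -0.1  0.3  0.2]
in bay dx,dy [np.float64(-0.06), np.float64(-0.45)] z top 22.5 dyaw -0.0002
```

Emit:
jog_arm(targets=[[[0, 0, 0, 3, 0, 0, 0], [0, 0, 0, 9, 0, 0, 0], [0, 0, 0, 18, 0, 0, 0], [0, 0, 0, 30, 0, 0, 0], [0, 0, 0, 43, 0, 0, 0], [0, 0, 0, 56, 0, 0, 0], [0, 0, 0, 69, 0, 0, 0], [0, 0, 0, 82, 0, 0, 0], [0, 0, 0, 94, 0, 0, 0], [0, 0, 0, 104, 0, 0, 0], [0, 0, 0, 110, 0, 0, 0], [0, 0, 0, 110, 0, 0, 0]]])

```text
clock: 22.6
position: [401.2, -101.3, 39.5]
tool_rot: [-0.683, 0.184, 0.683, 0.184]
ft_force: [0.6, 0.3, -0.9]
width: 0.203
```

```bash
python3 - <<'E'
from h import *
where();c=shot('wrist','w14'); print(sp([600,31.2],-.06,-105,60))
E
```

```text
t 22.6 p [ 401.2 -101.3   39.5] yaw 2.6153 x [-4.e-04 -6.e-04 -1.e+00] F [ 0.6  0.3 -0.9] w 0.203 j [-0.41  0.39  2.09 -0.    0.66  1.68]
(array([ -50.9, -126.9,   69. ]), array([-0.4664, -0.0006, -0.0007]))
```

View pics/w14.png

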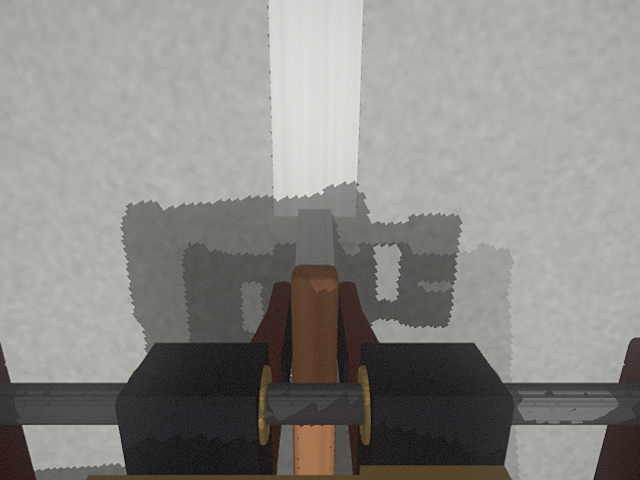

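Emit:
jog_arm(targets=[[[0, -15, -6, 3, -0.02, 0, 0], [0, -33, -20, 11, -0.07, 0, 0], [0, -45, -40, 22, -0.15, 0, 0], [0, -51, -62, 34, -0.23, 0, 0], [0, -51, -84, 46, -0.31, 0, 0], [0, -51, -106, 57, -0.39, 0, 0], [0, -51, -121, 66, -0.445, 0, 0], [0, -51, -127, 69, -0.466, 0, 0], [0, -51, -127, 69, -0.466, 0, 0], [0, -51, -127, 69, -0.466, 0, 0]]])

```text
clock: 23.9
position: [405.9, 42.5, 90.4]
tool_rot: [0.707, -0.022, -0.707, -0.021]
ft_force: [0.7, 0.1, -1.2]
width: 0.2
```

```bash
python3 - <<'E'
from h import *
where();c=shot('wrist','w15'); print(sp([600,31.2],-.06,-90,10))
E
```

```text
t 23.9 p [405.9  42.5  90.4] yaw 3.0801 x [ 0.e+00 -8.e-04 -1.e+00] F [ 0.7  0.1 -1.2] w 0.2 j [-0.06  0.28  2.06 -0.    0.8   1.57]
(array([ 50.1,  -0.4, -15. ]), array([-0.0016,  0.    , -0.0008]))
```

View pics/w15.png

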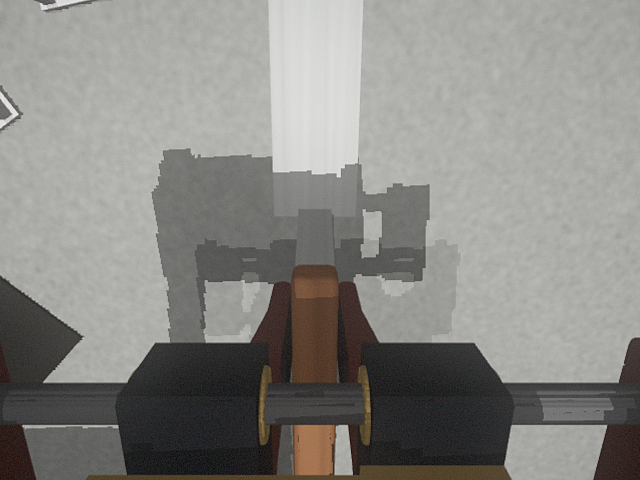

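Emit:
jog_arm(targets=[[[0, 10, 0, 0, 0, 0, 0], [0, 28, 0, 0, 0, 0, 0], [0, 42, -0.4, 0, 0, 0, 0], [0, 49, -0.4, -2, 0, 0, 0], [0, 50, -0.4, -7, 0, 0, 0], [0, 50, -0.4, -15, 0, 0, 0], [0, 50, -0.4, -25, 0, 0, 0], [0, 50, -0.4, -36, 0, 0, 0], [0, 50, -0.4, -47, 0, 0, 0], [0, 50, -0.4, -56, 0, 0, 0], [0, 50, -0.4, -60, 0, 0, 0], [0, 50, -0.4, -60, 0, 0, 0]]])

```text
clock: 25.45
position: [465.6, 39.8, 40.3]
tool_rot: [-0.707, 0.022, 0.707, 0.021]
ft_force: [-0.7, -0.8, -1.8]
width: 0.201
```

```bash
python3 - <<'E'
from h import *
where();c=shot('wrist','w16'); print(sp([600,31.2],-.06,0,10));p=toolcloud(c);print(p[150,280:350:15].round(1),p[40,250:390:30].round(1))
E
```

```text
t 25.45 p [465.6  39.8  40.3] yaw 3.0812 x [-4.e-04 -6.e-04 -1.e+00] F [-0.7 -0.8 -1.8] w 0.201 j [-0.06  0.44  1.98 -0.    0.73  1.57]
(array([ -0.1,   0.5, -45.7]), array([-0.0004,  0.0009, -0.0006]))
[[ 27.5 -15.8 -65.3]
 [ 28.4  -8.8 -65.2]
 [ 27.7  -1.8 -65.3]
 [ 27.2   5.2 -65.3]
 [ 27.6  12.2 -65.3]] [[  18.   -26.2 -110.3]
 [  17.7  -13.9 -110.2]
 [  17.3   -1.6 -110.1]
 [  17.5   10.7 -110.2]
 [  18.2   23.1 -110.3]]
```

View pics/w16.png

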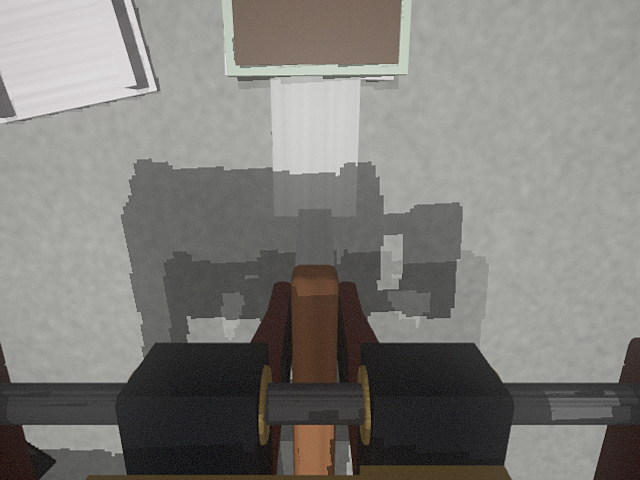

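Good: plate's near edge at v≈76, centred on u≈316 like the blade. Go in fully and lift.

Emit:
jog_arm(targets=[[[0, 0, 0, -4, 0, 0, 0], [0, 0, 0.5, -13, 0, 0, 0], [0, 0, 0.5, -25, 0, 0, 0], [0, 0, 0.5, -36, 0, 0, 0], [0, 0, 0.5, -43, 0, 0, 0], [0, 0, 0.5, -45.7, 0, 0, 0], [0, 0, 0.5, -45.7, 0, 0, 0], [0, -2, 0.5, -45.7, 0, 0, 0], [0, -4, 0.5, -45.7, 0, 0, 0]]])

```text
clock: 26.62
position: [510.7, 36.6, 44.5]
tool_rot: [-0.707, 0.022, 0.707, 0.021]
ft_force: [0.4, 0.5, -1.3]
width: 0.201
```

Emit:
jog_arm(targets=[[[0, -1, 0, 0, 0, 0, 0], [0, -2, 0, 0, 0, 0, 0], [0, -3, 0, 0, 0, 0, 0], [0, -5, 0, 0, 0, 0, 0], [0, -8, 0, 0, 0, 0, 0], [0, -13, 0, 0, 0, 0, 0], [0, -20, 0, 0, 0, 0, 0], [0, -28, 0, 0, 0, 0, 0], [0, -37, 0, 0, 0, 0, 0], [0, -44, 0, 0, 0, 0, 0], [0, -48, 0, 0, 0, 0, 0], [0, -49, 0, 0, 0, 0, 0]]])

```text
clock: 28.12
position: [511.2, 36.6, 93.7]
tool_rot: [0.707, -0.022, -0.707, -0.021]
ft_force: [-0.3, -0.7, -2.7]
width: 0.2
```

```bash
python3 - <<'E'
from h import *
where();c=shot('wrist','w17');crop(c,200,0,430,230,3,'w17c')
print(place(-110,0,110,(27.3,.8,-88.3),0))
E
```

```text
t 28.12 p [511.2  36.6  93.7] yaw 3.0812 x [ 2.e-04 -6.e-04 -1.e+00] F [-0.3 -0.7 -2.7] w 0.2 j [-0.06  0.4   1.84 -0.    0.91  1.57]
(array([-43.6, 220.8, 140.7]), array([ 4.776e-01, -1.000e-04, -6.000e-04]))
```

View pics/w17c.png

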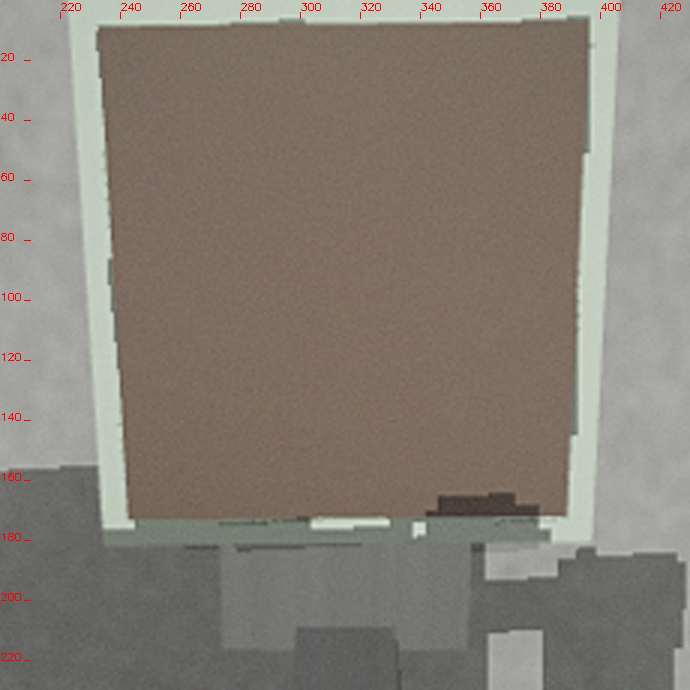

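```bash
python3 - <<'E'
from h import *
d,w=place(-80,0,100,(27.3,.8,-88.3),0); print(d,w)
n=23; t=np.linspace(0,1,n+1)[1:]; k=t*t*(3-2*t)
for a in k: print(np.round(np.r_[a*d, a*w[0]],3).tolist())
E
```

```text
[-33.6 234.5 114.1] [ 4.776e-01 -1.000e-04 -6.000e-04]
[-0.185, 1.291, 0.628, 0.003]
[-0.718, 5.011, 2.438, 0.01]
[-1.566, 10.928, 5.317, 0.022]
[-2.695, 18.811, 9.153, 0.038]
[-4.073, 28.428, 13.832, 0.058]
[-5.667, 39.549, 19.243, 0.081]
[-7.442, 51.942, 25.273, 0.106]
[-9.367, 65.376, 31.81, 0.133]
[-11.408, 79.619, 38.74, 0.162]
[-13.532, 94.44, 45.951, 0.192]
[-15.705, 109.608, 53.332, 0.223]
[-17.895, 124.892, 60.768, 0.254]
[-20.068, 140.06, 68.149, 0.285]
[-22.192, 154.881, 75.36, 0.315]
[-24.233, 169.124, 82.29, 0.344]
[-26.158, 182.558, 88.827, 0.372]
[-27.933, 194.951, 94.857, 0.397]
[-29.527, 206.072, 100.268, 0.42]
[-30.905, 215.689, 104.947, 0.439]
[-32.034, 223.572, 108.783, 0.455]
[-32.882, 229.489, 111.662, 0.467]
[-33.415, 233.209, 113.472, 0.475]
[-33.6, 234.5, 114.1, 0.478]
```

Emit:
jog_arm(targets=[[[0, -0.4, 2.7, 1.3, 0.005, 0, 0], [0, -2, 10, 5, 0.021, 0, 0], [0, -4, 21, 10.4, 0.044, 0, 0], [0, -7, 35, 17, 0.071, 0, 0], [0, -10, 50, 24.5, 0.103, 0, 0], [0, -13, 66.7, 32.5, 0.136, 0, 0], [0, -15, 82, 40, 0.167, 0, 0], [0, -16, 95.6, 46.6, 0.195, 0, 0], [0, -16.5, 107, 52, 0.218, 0, 0], [0, -17, 114, 55.7, 0.234, 0, 0], [0, -17, 117, 57, 0.239, 0, 0], [0, -17, 117, 57, 0.239, 0, 0]]])

```text
clock: 29.68
position: [447.2, -76.8, 110.4]
tool_rot: [-0.699, 0.106, 0.699, 0.105]
ft_force: [-0.2, 0.6, -1.8]
width: 0.2
```

```bash
python3 - <<'E'
from h import *
where()
d,w=place(-80,0,100,(27.3,.8,-88.3),0); print(d,w)
for a in [.023,.087,.183,.298,.43,.57,.70,.817,.913,.977,1]: print(np.round(np.r_[a*d, a*w[0]],3).tolist())
E
```

```text
t 29.68 p [447.2 -76.8 110.4] yaw 2.8421 x [-2.e-04 -5.e-04 -1.e+00] F [-0.2  0.6 -1.8] w 0.2 j [-0.32  0.3   1.95 -0.    0.9   1.55]
[-16.8 127.7  27.7] [ 0.2385 -0.     -0.0006]
[-0.386, 2.937, 0.637, 0.005]
[-1.462, 11.11, 2.41, 0.021]
[-3.074, 23.369, 5.069, 0.044]
[-5.006, 38.055, 8.255, 0.071]
[-7.224, 54.911, 11.911, 0.103]
[-9.576, 72.789, 15.789, 0.136]
[-11.76, 89.39, 19.39, 0.167]
[-13.726, 104.331, 22.631, 0.195]
[-15.338, 116.59, 25.29, 0.218]
[-16.414, 124.763, 27.063, 0.233]
[-16.8, 127.7, 27.7, 0.238]
```

Emit:
jog_arm(targets=[[[0, -0.4, 2.9, 0.6, 0.005, 0, 0], [0, -1.5, 11, 2.4, 0.021, 0, 0], [0, -3, 23, 5, 0.044, 0, 0], [0, -5, 38, 8.3, 0.071, 0, 0], [0, -7, 55, 12, 0.103, 0, 0], [0, -9.6, 73, 15.8, 0.136, 0, 0], [0, -12, 89.5, 19.4, 0.167, 0, 0], [0, -14, 104, 22.6, 0.195, 0, 0], [0, -15.5, 116.6, 25.3, 0.218, 0, 0], [0, -16.5, 124.8, 27, 0.233, 0, 0], [0, -17, 127.7, 27.7, 0.238, 0, 0], [0, -17, 127.7, 27.7, 0.238, 0, 0]]])

```text
clock: 31.18
position: [383.0, -190.6, 127.5]
tool_rot: [-0.682, 0.188, 0.682, 0.188]
ft_force: [0.4, -1.0, -2.9]
width: 0.204
```

```bash
python3 - <<'E'
from h import *
where();c=shot('wrist','w18');crop(c,210,0,430,200,3,'w18c')
E
```

```text
t 31.18 p [ 383.  -190.6  127.5] yaw 2.604 x [-2.e-04 -5.e-04 -1.e+00] F [ 0.4 -1.  -2.9] w 0.204 j [-0.62  0.24  1.98 -0.    0.92  1.49]
```

View pics/w18c.png

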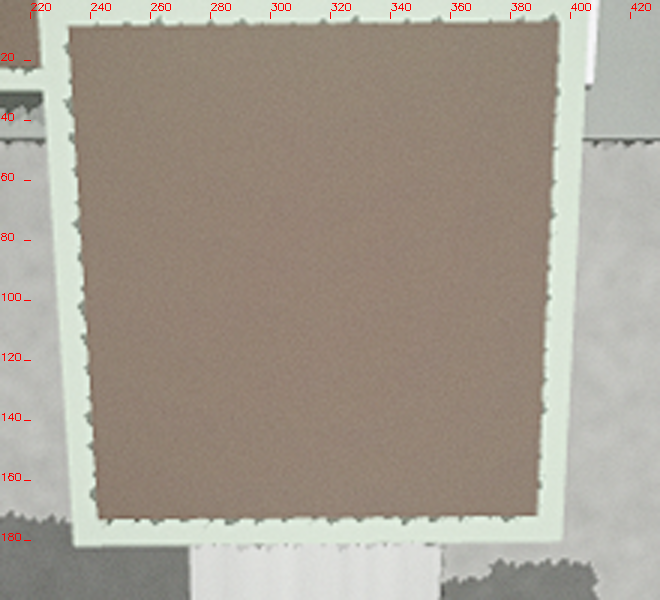

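```bash
python3 - <<'E'
from h import *
c=load('w18')
q=fitplate(c,[(233.3,8.7),(396.3,7),(389.7,172),(242.3,173)])
d,w=place(0,0,50,(27.3,q[0],q[1]),q[2]); print(d,w)
for a in [.023,.087,.183,.298,.43,.57,.70,.817,.913,.977,1]: print(np.round(np.r_[a*d, a*w[0]],3).tolist())
E
```

```text
centre y,z [  0.89 -89.45] rot(y->z) -0.0083 scale 0.998 res [-0.2 -0.1  0.2  0.  -0.3 -0.   0.2  0.1]
[ 50.2  -0.6 -79. ] [ 0.0091  0.     -0.0005]
[1.155, -0.014, -1.817, 0.0]
[4.367, -0.052, -6.873, 0.001]
[9.187, -0.11, -14.457, 0.002]
[14.96, -0.179, -23.542, 0.003]
[21.586, -0.258, -33.97, 0.004]
[28.614, -0.342, -45.03, 0.005]
[35.14, -0.42, -55.3, 0.006]
[41.013, -0.49, -64.543, 0.007]
[45.833, -0.548, -72.127, 0.008]
[49.045, -0.586, -77.183, 0.009]
[50.2, -0.6, -79.0, 0.009]
```

Emit:
jog_arm(targets=[[[0, 1, 0, -1.8, 0, 0, 0], [0, 4.4, 0, -6.9, 0.001, 0, 0], [0, 9.2, -0.1, -14.5, 0.002, 0, 0], [0, 15, -0.2, -23.5, 0.003, 0, 0], [0, 21.6, -0.3, -34, 0.004, 0, 0], [0, 28.6, -0.3, -45, 0.005, 0, 0], [0, 35, -0.4, -55.3, 0.006, 0, 0], [0, 41, -0.5, -64.5, 0.007, 0, 0], [0, 46, -0.6, -72, 0.008, 0, 0], [0, 49, -0.6, -77.2, 0.009, 0, 0], [0, 50, -0.6, -79, 0.009, 0, 0], [0, 50, -0.6, -79, 0.009, 0, 0]]])

```text
clock: 32.72
position: [451.1, -230.5, 77.6]
tool_rot: [-0.681, 0.191, 0.681, 0.191]
ft_force: [1.0, -0.2, -2.7]
width: 0.202
```

```bash
python3 - <<'E'
from h import *
where();c=shot('wrist','w19');overlay(c,'w19o',2,(130,0,530,250))
q=(.89,-89.45,-.0083)
print(place(0,0,18,(27.3,q[0],q[1]),q[2]))
E
```

```text
t 32.73 p [ 451.1 -230.5   77.6] yaw 2.5953 x [-3.e-04 -6.e-04 -1.e+00] F [ 1.  -0.2 -2.7] w 0.202 j [-0.61  0.41  1.87 -0.    0.86  1.51]
(array([32.3, -0.2, -0.1]), array([-0.0001, -0.    , -0.0006]))
```

View pics/w19o.png

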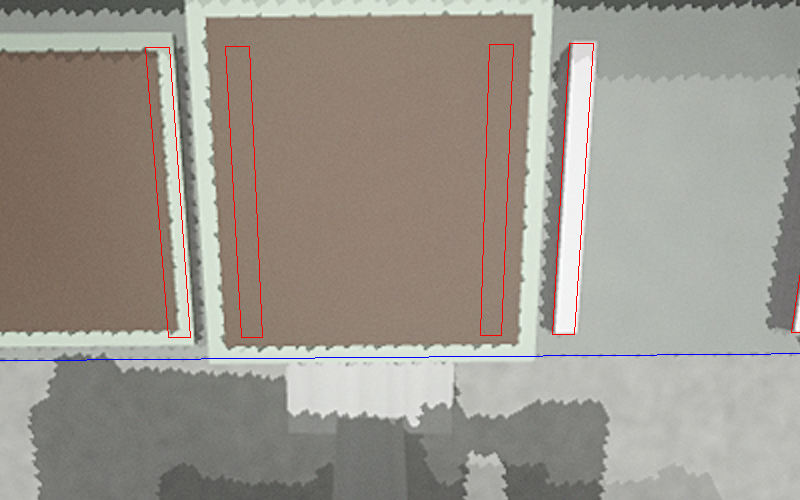

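Emit:
jog_arm(targets=[[[0, 2, 0, 0, 0, 0, 0], [0, 7, -0.2, 0, 0, 0, 0], [0, 14, -0.2, 0, 0, 0, 0], [0, 20, -0.2, 0, 0, 0, 0], [0, 25, -0.2, 0, 0, 0, 0], [0, 28, -0.2, 0, 0, 0, 0], [0, 30, -0.2, 0, 0, 0, 0], [0, 31.5, -0.2, 0, 0, 0, 0], [0, 33, -0.2, 0, 0, 0, 0], [0, 35, -0.2, 0, 0, 0, 0], [0, 38, -0.2, 0, 0, 0, 0], [0, 38, -0.2, 0, 0, 0, 0]]])

```text
clock: 34.28
position: [451.1, -230.3, 39.3]
tool_rot: [-0.681, 0.191, 0.681, 0.191]
ft_force: [0.0, 0.7, -1.8]
width: 0.201
```

```bash
python3 - <<'E'
from h import *
where();c=shot('wrist','w20'); crop(c,200,0,430,200,3,'w20c');p=toolcloud(c)
b=p[20:150,255:380].reshape(-1,3); b=b[np.isfinite(b[:,0])]
A=np.c_[b[:,1],b[:,2],np.ones(len(b))]; s,*_=np.linalg.lstsq(A,b[:,0],rcond=None); print(s)
E
```

```text
t 34.27 p [ 451.1 -230.3   39.3] yaw 2.5952 x [-6.e-04 -4.e-04 -1.e+00] F [ 0.   0.7 -1.8] w 0.201 j [-0.61  0.48  1.89 -0.    0.77  1.51]
[ 1.42436705e-04 -2.44821527e-04  1.66951005e+01]
```

View pics/w20c.png

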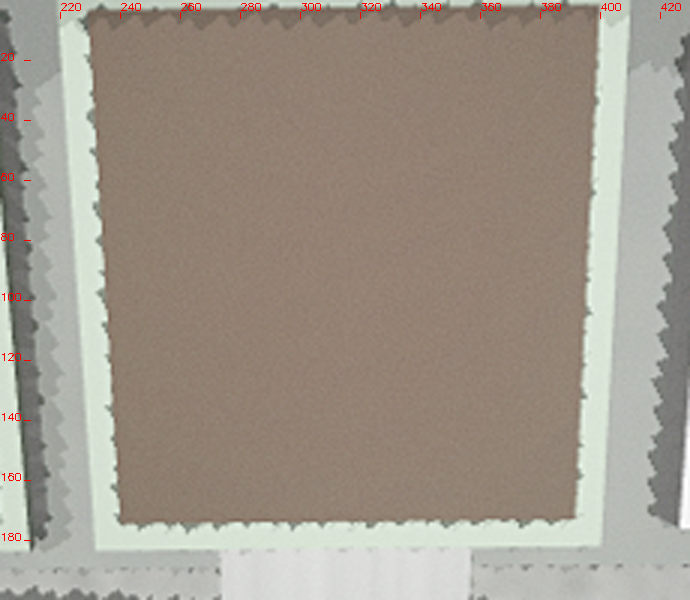

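```bash
python3 - <<'E'
from h import *
c=load('w20')
inbay(c,[(229.7,3.4),(399.7,1.9),(392.3,173.3),(239.7,174.3)],16.7,0)
E
```

```text
centre y,z [  0.85 -89.75] rot(y->z) -0.0081 scale 0.999 res [-0.1 -0.   0.2 -0.  -0.2 -0.   0.2  0.1]
in bay dx,dy [np.float64(0.21), np.float64(-0.02)] z top 22.6 dyaw -0.0004
```

Emit:
jog_arm(targets=[[[0, 0, 0, 3, 0, 0, 0], [0, 0, 0, 9, 0, 0, 0], [0, 0, 0, 18, 0, 0, 0], [0, 0, 0, 30, 0, 0, 0], [0, 0, 0, 43, 0, 0, 0], [0, 0, 0, 56, 0, 0, 0], [0, 0, 0, 69, 0, 0, 0], [0, 0, 0, 80, 0, 0, 0], [0, 0, 0, 90, 0, 0, 0], [0, 0, 0, 98, 0, 0, 0], [0, 0, 0, 101, 0, 0, 0], [0, 0, 0, 101, 0, 0, 0]]])

```text
clock: 35.83
position: [365.1, -178.0, 39.6]
tool_rot: [0.681, -0.191, -0.681, -0.191]
ft_force: [0.1, -0.8, -1.3]
width: 0.202
```

```bash
python3 - <<'E'
from h import *
where();c=shot('wrist','w21'); y=.73
print(sp([449.5,371],y,0,90))
E
```

```text
t 35.83 p [ 365.1 -178.    39.6] yaw 2.5951 x [ 0.e+00 -8.e-04 -1.e+00] F [ 0.1 -0.8 -1.3] w 0.202 j [-0.62  0.38  2.11 -0.    0.65  1.49]
(array([ -81.2, -427.2,  239.5]), array([-1.2764e+00, -3.0000e-04, -1.1000e-03]))
```

View pics/w21.png

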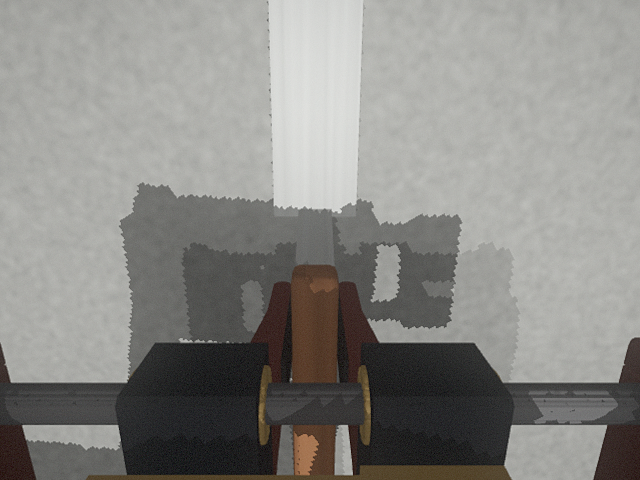

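```bash
python3 - <<'E'
from h import *
print(plan([450,50,140],.1-np.pi)); print(sp([447,374],.735,0,100))
E
```

```text
(array([-100.6, -238.9,   46.2]), array([-6.464e-01, -6.000e-04, -9.000e-04]))
(array([ -91.2, -428.4,  242.7]), array([-1.2814e+00, -3.0000e-04, -1.1000e-03]))
```

Emit:
jog_arm(targets=[[[0, -25, -20, 4, -0.06, 0, 0], [0, -60, -60, 12, -0.16, 0, 0], [0, -90, -110, 21, -0.3, 0, 0], [0, -100, -160, 31, -0.43, 0, 0], [0, -100, -205, 40, -0.56, 0, 0], [0, -100, -239, 46, -0.66, 0, 0], [0, -100, -280, 86, -0.8, 0, 0], [0, -98, -325, 140, -0.96, 0, 0], [0, -94, -370, 185, -1.1, 0, 0], [0, -92, -405, 220, -1.22, 0, 0], [0, -91, -425, 239, -1.27, 0, 0], [0, -91, -428, 243, -1.281, 0, 0]]])

```text
clock: 37.38
position: [379.6, 315.9, 130.1]
tool_rot: [0.66, 0.255, -0.66, 0.255]
ft_force: [0.8, -0.0, -1.1]
width: 0.205
```

Emit:
jog_arm(targets=[[[0, 0, 0, 0, 0, 0, 0], [0, 0, 0, 0, 0, 0, 0]]])

```text
clock: 37.62
position: [380.1, 313.0, 130.2]
tool_rot: [-0.66, -0.253, 0.66, -0.254]
ft_force: [-1.4, -0.9, -0.7]
width: 0.203
```

```bash
python3 - <<'E'
from h import *
where();c=shot('wrist','w22');print(sp([447,374],.735,0,3.3))
E
```

```text
t 37.62 p [380.1 313.  130.2] yaw -2.4088 x [-4.0e-04 -1.1e-03 -1.0e+00] F [-1.4 -0.9 -0.7] w 0.203 j [ 0.55  0.32  1.85 -0.    0.98  1.39]
(array([96.6, -0.5, -1.1]), array([-0.0023,  0.0009, -0.0005]))
```

View pics/w22.png

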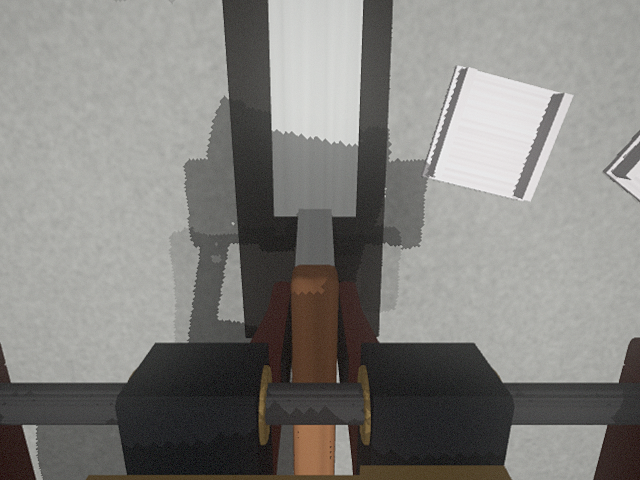

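Emit:
jog_arm(targets=[[[0, 15, 0, 0, 0, 0, 0], [0, 40, 0, 0, 0, 0, 0], [0, 65, -0.5, -1, 0, 0, 0], [0, 82, -0.5, -1, 0, 0, 0], [0, 91, -0.5, -1, 0, 0, 0], [0, 94.5, -0.5, -1, 0, 0, 0], [0, 96.5, -0.5, -1, 0, 0, 0], [0, 96.8, -0.5, -1, 0, 0, 0], [1, 96.8, -0.5, -1, 0, 0, 0], [1, 96.8, -0.5, -1, 0, 0, 0], [1, 96.8, -0.5, -1, 0, 0, 0], [1, 96.8, -0.5, -1, 0, 0, 0]]])

```text
clock: 39.17
position: [380.3, 315.1, 33.5]
tool_rot: [-0.66, -0.254, 0.66, -0.254]
ft_force: [-1.2, 0.2, 0.4]
width: 0.615
```

Emit:
jog_arm(targets=[[[1, 0, 0, 0, 0, 0, 0], [1, 0, 0, 0, 0, 0, 0], [1, 0, 0, 0, 0, 0, 0], [1, 0, 0, 0, 0, 0, 0], [1, -15, 0, 0, 0, 0, 0], [1, -50, 0, 0, 0, 0, 0], [1, -100, 0, 0, 0, 0, 0], [1, -160, 0, 0, 0, 0, 0], [1, -190, 0, 0, 0, 0, 0], [1, -190, 0, 0, 0, 0, 0]]])

```text
clock: 40.42
position: [381.9, 316.3, 227.0]
tool_rot: [0.662, 0.254, -0.658, 0.254]
ft_force: [0.5, 0.1, -0.3]
width: 0.997
```

```bash
python3 - <<'E'
from h import *
where();c=shot('wrist','w23')
p=casept(56+40,0); print(p,plan([p[0],p[1],220],CASE[2]-np.pi))
E
```

```text
t 40.42 p [381.9 316.3 227. ] yaw -2.4069 x [ 0.0057  0.003  -1.    ] F [ 0.5  0.1 -0.3] w 0.997 j [ 0.55  0.2   1.73 -0.    1.21  1.39]
[ 609.63858278 -326.74227653] (array([  4.9, 630.1, 260.6]), array([ 1.2727e+00, -2.8000e-03,  8.0000e-04]))
```

View pics/w23.png

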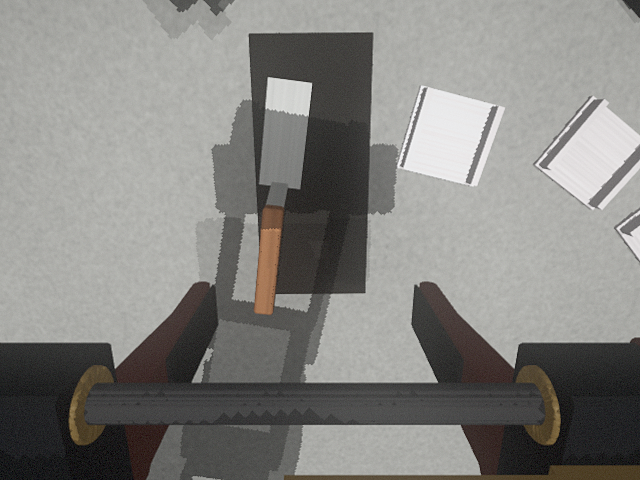

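```bash
python3 - <<'E'
from h import *
c=shot('wrist','w23b');crop(c,230,60,340,330,3,'w23c');where()
q,r=fit2d(c,[(267.5,78),(312.5,83),(299.5,188.5),(259.5,184)],[(42,20),(42,-20),(-55,-20),(-55,20)],5.6,[445,360,.7]);print('blade',q,np.round(r,1).tolist())
q,r=fit2d(c,[(265.5,207),(283.5,208.5),(273,314),(255,313)],[(-65,9),(-65,-9),(-165,-9),(-165,9)],60,[445,360,.7]);print('handle',q,np.round(r,1).tolist())
q,r=fit2d(c,[(249,33.5),(373,33),(365,293)],[(65,55),(65,-55),(-185,-55)],3,[445,360,.7]);print('mat',q,np.round(r,1).tolist())
E
```

```text
t 40.52 p [379.8 314.9 223.6] yaw -2.407 x [ 0.e+00 -5.e-04 -1.e+00] F [-0.6  0.9  0.2] w 0.998 j [ 0.55  0.2   1.73 -0.    1.2   1.39]
blade [415.26298642 382.83344092   0.61340003] [[0.9, 0.5], [0.1, 0.4], [-0.2, -1.1], [-0.7, 0.2]]
handle [417.53809151 383.01290611   0.61058263] [[-0.3, 1.7], [0.9, -1.0], [-0.3, -1.3], [-0.4, 0.6]]
mat [443.07328279 375.3291709    0.74157567] [[-0.2, 1.3], [1.3, 0.2], [-1.1, -1.4]]
```

View pics/w23c.png

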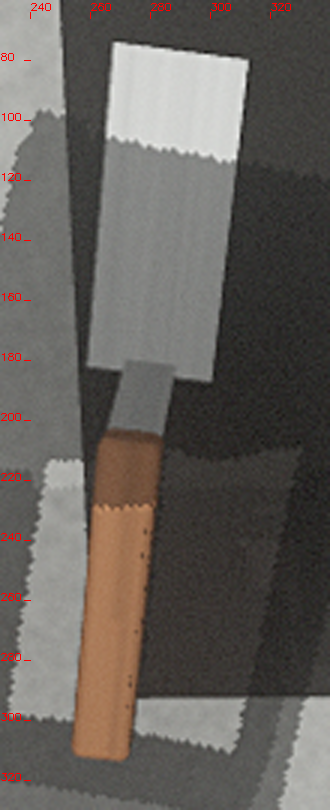

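```bash
python3 - <<'E'
from h import *
y=.612
print(plan([416.5-90*np.cos(y),383-90*np.sin(y),33.4],y-np.pi))
E
```

```text
(array([190.2, -37. ,  16.4]), array([ 0.1226,  0.0003, -0.0004]))
```

Emit:
jog_arm(targets=[[[1, 40, -37, 16.4, 0.1226, 0, 0], [1, 80, -37, 16.4, 0.1226, 0, 0], [1, 110, -37, 16.4, 0.1226, 0, 0], [1, 140, -37, 16.4, 0.1226, 0, 0], [1, 165, -37, 16.4, 0.1226, 0, 0], [1, 182, -37, 16.4, 0.1226, 0, 0], [1, 190, -37, 16.4, 0.1226, 0, 0], [1, 190, -37, 16.4, 0.1226, 0, 0], [0, 190, -37, 16.4, 0.1226, 0, 0], [0, 190, -37, 16.4, 0.1226, 0, 0], [0, 190, -37, 16.4, 0.1226, 0, 0], [0, 190, -37, 16.4, 0.1226, 0, 0]]], force=40)

```text
clock: 42.02
position: [343.4, 331.7, 33.7]
tool_rot: [0.674, 0.213, -0.674, 0.213]
ft_force: [-0.1, -0.2, -1.0]
width: 0.585
```

Emit:
jog_arm(targets=[[[0, 0, 0, 0, 0, 0, 0], [0, 0, 0, 0, 0, 0, 0], [0, 0, 0, 0, 0, 0, 0], [0, 0, 0, 0, 0, 0, 0], [0, 0, 0, 0, 0, 0, 0], [0, 0, 0, 0, 0, 0, 0], [0, 0, 0, 0, 0, 0, 0], [0, -5, 0, 0, 0, 0, 0], [0, -15, 0, 0, 0, 0, 0], [0, -25, 0, 0, 0, 0, 0], [0, -30, 0, 0, 0, 0, 0], [0, -30, 0, 0, 0, 0, 0]]])

```text
clock: 43.52
position: [343.6, 331.8, 64.1]
tool_rot: [0.675, 0.213, -0.674, 0.213]
ft_force: [-1.1, -1.0, -2.7]
width: 0.203
```

```bash
python3 - <<'E'
from h import *
where();c=shot('wrist','w24');print(sp([445,375],.74,0,3.2))
E
```

```text
t 43.52 p [343.6 331.8  64.1] yaw -2.5296 x [ 9.e-04  2.e-04 -1.e+00] F [-1.1 -1.  -2.7] w 0.203 j [ 0.62  0.4   1.94 -0.    0.8   1.58]
(array([ 30.2,  34.4, -19.3]), array([-1.28e-01, -1.00e-04, -4.00e-04]))
```

View pics/w24.png

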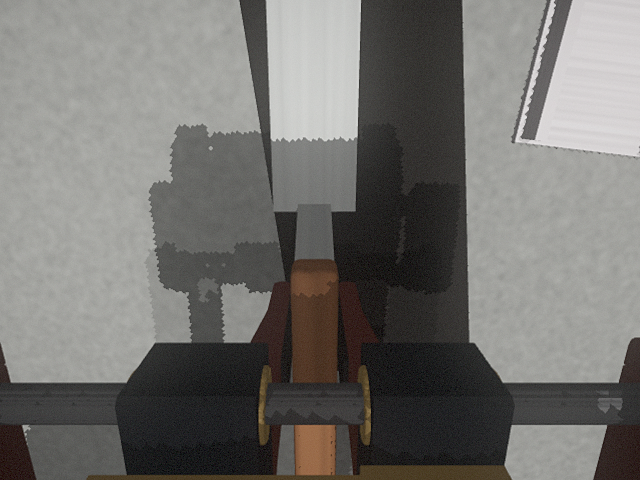

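Emit:
jog_arm(targets=[[[0, 0, 8, -5, -0.03, 0, 0], [0, 0, 20, -11, -0.07, 0, 0], [0, 0, 30, -17, -0.11, 0, 0], [0, 0, 34.4, -19.3, -0.128, 0, 0], [0, 8, 34.4, -19.3, -0.128, 0, 0], [0, 18, 34.4, -19.3, -0.128, 0, 0], [0, 25, 34.4, -19.3, -0.128, 0, 0], [0, 28.5, 34.4, -19.3, -0.128, 0, 0], [0, 30.2, 34.4, -19.3, -0.128, 0, 0], [0, 30.4, 34.4, -19.3, -0.128, 0, 0], [1, 30.4, 34.4, -19.3, -0.128, 0, 0], [1, 30.4, 34.4, -19.3, -0.128, 0, 0]]])

```text
clock: 45.08
position: [379.2, 314.7, 33.3]
tool_rot: [0.659, 0.256, -0.659, 0.256]
ft_force: [-0.4, -0.1, 0.5]
width: 0.393
```

Emit:
jog_arm(targets=[[[1, 0, 0, 0, 0, 0, 0], [1, 0, 0, 0, 0, 0, 0], [1, 0, 0, 0, 0, 0, 0], [1, 0, 0, 0, 0, 0, 0], [1, 0, 0, 0, 0, 0, 0], [1, 0, 0, 0, 0, 0, 0], [1, -15, 0, 0, 0, 0, 0], [1, -50, 0, 0, 0, 0, 0], [1, -100, 0, 0, 0, 0, 0], [1, -160, 0, 0, 0, 0, 0], [1, -190, 0, 0, 0, 0, 0], [1, -190, 0, 0, 0, 0, 0]]])

```text
clock: 46.58
position: [380.5, 315.6, 226.6]
tool_rot: [0.662, 0.256, -0.657, 0.255]
ft_force: [-0.2, 0.4, 0.1]
width: 1.0
```

```bash
python3 - <<'E'
from h import *
where();c=shot('wrist','w25')
p=casept(110,0); print(p,plan([p[0],p[1],230],CASE[2]-np.pi))
p=casept(-250,0);print(p)
E
```

```text
t 46.58 p [380.5 315.6 226.6] yaw -2.4015 x [ 0.0057  0.003  -1.    ] F [-0.2  0.4  0.1] w 1.0 j [ 0.55  0.2   1.73 -0.    1.2   1.38]
[ 621.6608761  -333.91615019] (array([ -5.5, 642.6, 258.5]), array([ 1.278e+00, -2.800e-03,  8.000e-04]))
[ 312.51619069 -149.44511321]
```

View pics/w25.png

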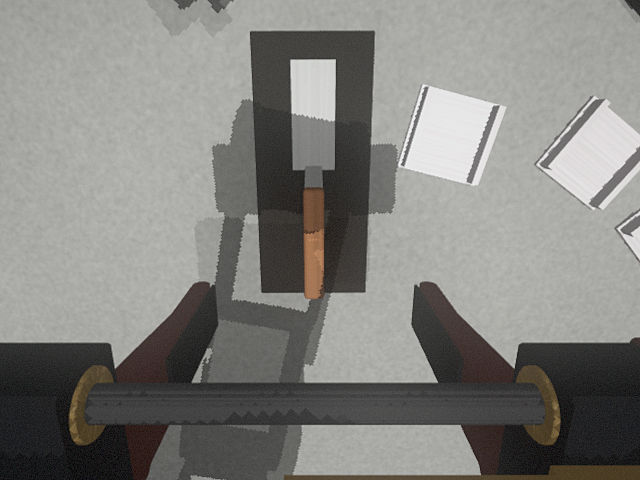

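```bash
python3 - <<'E'
from h import *
c=load('top0'); print('jar',onz(c,482,229,70),'tape',onz(c,374,186,20))
p=casept(95,0); print(p,plan([p[0],p[1],225],CASE[2]-np.pi)); print(plan([480,0,230],-.1-np.pi))
E
```

```text
jar [ 647.14844686 -460.60325086   70.        ] tape [ 782.20669343 -153.01413086   20.        ]
[ 608.77984754 -326.22985698] (array([-5.000e-01,  6.282e+02,  2.628e+02]), array([ 1.278e+00, -2.800e-03,  8.000e-04]))
(array([ -5.5, 300.5, 137.9]), array([ 8.4e-01, -2.8e-03,  2.0e-04]))
```

Emit:
jog_arm(targets=[[[0, -3, 40, 17, 0.08, 0, 0], [0, -3, 100, 42, 0.2, 0, 0], [0, -3, 160, 67, 0.33, 0, 0], [0, -3, 220, 92, 0.45, 0, 0], [0, -3, 280, 117, 0.57, 0, 0], [0, -3, 340, 142, 0.69, 0, 0], [0, -3, 400, 167, 0.82, 0, 0], [0, -3, 460, 192, 0.94, 0, 0], [0, -3, 520, 217, 1.06, 0, 0], [0, -3, 575, 240, 1.17, 0, 0], [0, -3, 615, 257, 1.25, 0, 0], [0, -3, 628, 263, 1.278, 0, 0]]])

```text
clock: 48.12
position: [607.7, -329.7, 223.7]
tool_rot: [-0.68, 0.19, 0.682, 0.189]
ft_force: [0.2, 0.8, 0.7]
width: 0.008
```

Emit:
jog_arm(targets=[[[0, 0, 0, 0, 0, 0, 0], [0, 0, 0, 0, 0, 0, 0], [0, 0, 0, 0, 0, 0, 0]]])

```text
clock: 48.5
position: [607.7, -324.6, 226.5]
tool_rot: [-0.682, 0.187, 0.682, 0.187]
ft_force: [-0.2, -0.3, 1.0]
width: 0.005
```

```bash
python3 - <<'E'
from h import *
where();c=shot('wrist','w26')
p=casept(90,0); print(p,plan([p[0],p[1],115],CASE[2]-np.pi))
s=shot('side','s26');crop(s,320,120,540,260,3,'s26c')
E
```

```text
t 48.5 p [ 607.7 -324.6  226.5] yaw 2.6055 x [-6.e-04 -0.e+00 -1.e+00] F [-0.2 -0.3  1. ] w 0.005 j [-0.59  0.48  1.29 -0.    1.36  1.52]
[ 604.48617135 -323.66775924] (array([111.7,   0.6,   3.5]), array([ 0.0019,  0.0001, -0.0005]))
```

View pics/w26.png

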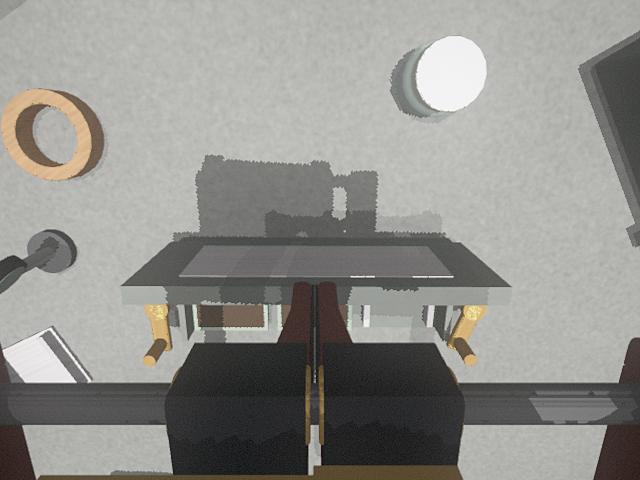

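View pics/s26.png

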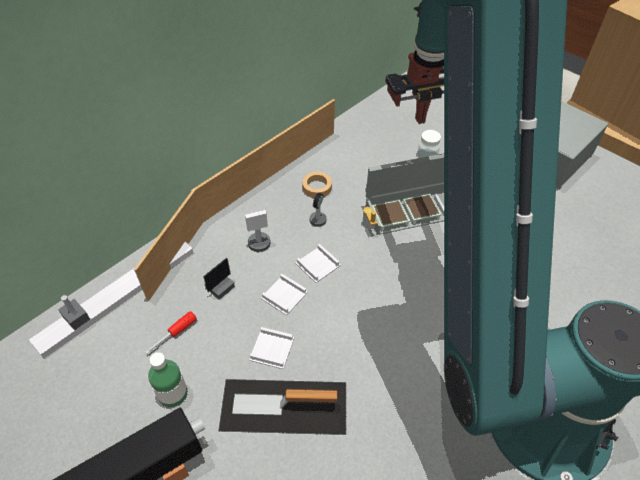

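Emit:
jog_arm(targets=[[[0, 20, 0, 0, 0, 0, 0], [0, 55, 0, 2, 0, 0, 0], [0, 90, 0.6, 3, 0, 0, 0], [0, 108, 0.6, 3.5, 0, 0, 0], [0, 112, 0.6, 3.5, 0, 0, 0], [0, 112, 0.6, 8, 0, 0, 0], [0, 112, 0.6, 14, 0, 0, 0], [0, 112, 0.6, 20, 0, 0, 0], [0, 112, 0.6, 24, 0, 0, 0], [0, 112, 0.6, 24, 0, 0, 0]]])

```text
clock: 49.85
position: [587.4, -315.0, 115.1]
tool_rot: [0.682, -0.188, -0.681, -0.188]
ft_force: [0.8, -0.4, 1.7]
width: 0.008
```

```bash
python3 - <<'E'
from h import *
where();o=arm.observe();d=o['position'][:2]-np.array(CASE[:2]);print(d@[np.cos(CASE[2]),np.sin(CASE[2])])
c=shot('wrist','w27')
for th in np.arange(1.5,-.01,-.15):
    x=56-80*np.cos(th)+6*np.sin(th)+10; z=34+80*np.sin(th)+6*np.cos(th); print(round(th,2),round(x,1),round(z,1))
E
```

```text
t 49.85 p [ 587.4 -315.   115.1] yaw 2.6035 x [ 0.001  -0.0014 -1.    ] F [ 0.8 -0.4  1.7] w 0.008 j [-0.6   0.55  1.47 -0.    1.12  1.51]
70.85864403758414
1.5 66.3 114.2
1.35 54.3 113.4
1.2 42.6 110.7
1.05 31.4 106.4
0.9 21.0 100.4
0.75 11.6 92.9
0.6 3.4 84.1
0.45 -3.4 74.2
0.3 -8.7 63.4
0.15 -12.2 51.9
0.0 -14.0 40.0
```

View pics/w27.png

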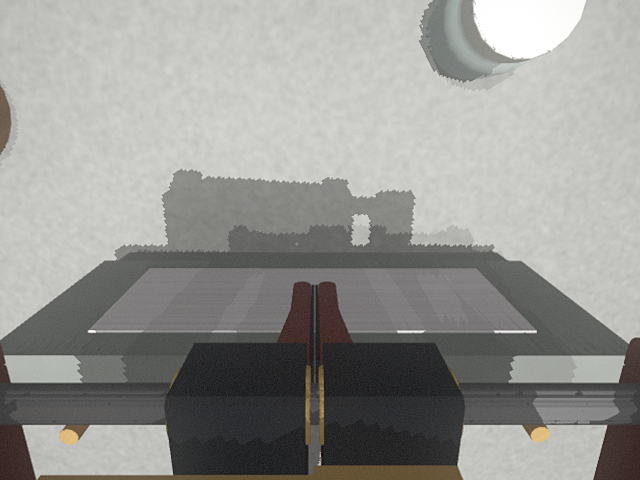

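Emit:
jog_arm(targets=[[[0, 0, 0, 4, 0, 0, 0], [0, 1, 0, 10, 0, 0, 0], [0, 2, 0, 16.5, 0, 0, 0], [0, 4.4, 0, 28, 0, 0, 0], [0, 8.7, 0, 39.5, 0, 0, 0], [0, 14.7, 0, 50, 0, 0, 0], [0, 22, 0, 59.3, 0, 0, 0], [0, 31, 0, 67.5, 0, 0, 0], [0, 41, 0, 74.3, 0, 0, 0], [0, 51.7, 0, 79.6, 0, 0, 0], [0, 63, 0, 83, 0, 0, 0], [0, 63, 0, 83, 0, 0, 0]]])

```text
clock: 51.4
position: [514.4, -271.4, 49.9]
tool_rot: [-0.681, 0.188, 0.683, 0.188]
ft_force: [0.3, 0.2, -0.1]
width: 0.004
```

```bash
python3 - <<'E'
from h import *
where();c=shot('wrist','w28');p=cloud(c)
for u,v in [(200,150),(200,200),(450,200),(320,150),(320,230)]: print(u,v,p[v,u].round(1))
E
```

```text
t 51.4 p [ 514.4 -271.4   49.9] yaw 2.6036 x [-0.0031  0.0013 -1.    ] F [ 0.3  0.2 -0.1] w 0.004 j [-0.6   0.54  1.72 -0.    0.89  1.51]
200 150 [ 596.3 -264.5   40.1]
200 200 [ 578.9 -253.3   43.9]
450 200 [ 524.4 -345.1   45.1]
320 150 [ 570.4 -308.    40.9]
320 230 [ 541.6 -290.9   46.1]
```

View pics/w28.png

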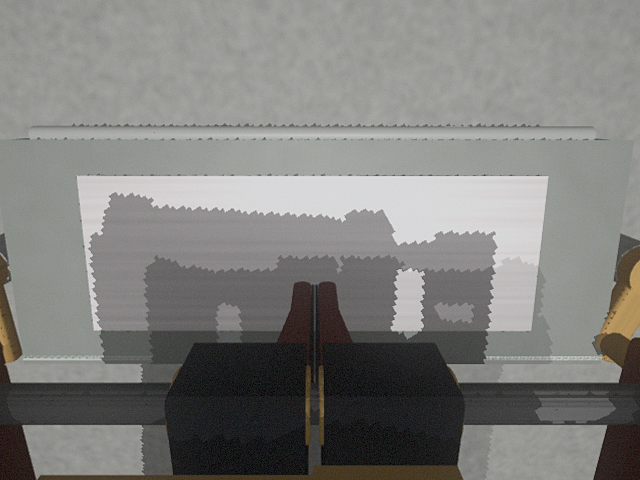

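Lid almost shut (tilt ≈0.12–0.15). Press down the rest.

Emit:
jog_arm(targets=[[[0, 4, 0, 0.5, 0, 0, 0], [0, 8, 0, 1, 0, 0, 0], [0, 10, 0, 1, 0, 0, 0], [0, 11.5, 0, 1, 0, 0, 0], [0, 12, 0, 1, 0, 0, 0], [0, 12, 0, 1, 0, 0, 0]]])

```text
clock: 52.2
position: [514.9, -271.8, 40.3]
tool_rot: [0.682, -0.188, -0.682, -0.188]
ft_force: [-1.4, 2.1, 9.9]
width: 0.009
```

```bash
python3 - <<'E'
from h import *
where();c=shot('wrist','w29');p=cloud(c)
cs,s=np.cos(CASE[2]),np.sin(CASE[2])
b=p[150:330,110:280].reshape(-1,3); d=b[:,:2]-CASE[:2]; x=d@[cs,s]
A=np.c_[x,np.ones(len(x))];print(np.linalg.lstsq(A,b[:,2],rcond=None)[0])
E
```

```text
t 52.2 p [ 514.9 -271.8   40.3] yaw 2.6037 x [-2.e-04 -8.e-04 -1.e+00] F [-1.4  2.1  9.9] w 0.009 j [-0.6   0.55  1.72 -0.    0.87  1.51]
 ** On entry to DLASCL parameter number  4 had an illegal value
 ** On entry to DLASCL parameter number  4 had an illegal value
 ** On entry to DLASCL parameter number  4 had an illegal value
 ** On entry to DLASCL parameter number  4 had an illegal value
 ** On entry to DLASCL parameter number  5 had an illegal value
 ** On entry to DLASCL parameter number  4 had an illegal valueTraceback (most recent call last):
  File "<stdin>", line 5, in <module>
    x, resids, rank, s = _umath_linalg.lstsq(a, b, rcond,
                         ~~~~~~~~~~~~~~~~~~~^^^^^^^^^^^^^
                                             signature=signature)
                                             ^^^^^^^^^^^^^^^^^^^^
    raise LinAlgError("SVD did not converge in Linear Least Squares")
numpy.linalg.LinAlgError: SVD did not converge in Linear Least Squares
```

Emit:
jog_arm(targets=[[[0, -20, 0, 0, 0, 0, 0], [0, -60, 0, 0, 0, 0, 0], [0, -100, 0, 0, 0, 0, 0], [0.6, -110, 0, 0, 0, 0, 0], [0.6, -110, 0, 0, 0, 0, 0]]])

```text
clock: 52.88
position: [515.1, -271.8, 149.5]
tool_rot: [0.682, -0.188, -0.681, -0.188]
ft_force: [-0.1, 0.1, -0.5]
width: 0.195
```

```bash
python3 - <<'E'
from h import *
where();c=shot('wrist','w30');p=cloud(c)
cs,s=np.cos(CASE[2]),np.sin(CASE[2])
b=p[120:260,160:260].reshape(-1,3); b=b[np.isfinite(b[:,0])]; d=b[:,:2]-CASE[:2]; x=d@[cs,s];print(x.min(),x.max())
A=np.c_[x,np.ones(len(x))];print(np.linalg.lstsq(A,b[:,2],rcond=None)[0])
q=casept(-36,150); print(q,plan([q[0],q[1],120],CASE[2]-np.pi))
E
```

```text
t 52.88 p [ 515.1 -271.8  149.5] yaw 2.6036 x [ 6.0e-04 -1.1e-03 -1.0e+00] F [-0.1  0.1 -0.5] w 0.195 j [-0.6   0.41  1.63 -0.    1.1   1.51]
-31.899133583060095 64.88760464632455
[-0.0853803 41.0592876]
[ 573.14846353 -130.29261072] (array([  28.4, -151.2,   21.9]), array([ 0.    ,  0.001 , -0.0006]))
```

View pics/w30.png

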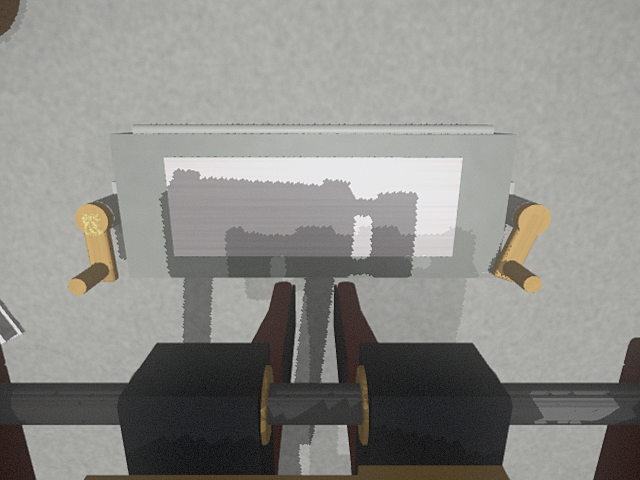

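```bash
python3 - <<'E'
from h import *
c=load('w30');p=cloud(c)
cs,s=np.cos(CASE[2]),np.sin(CASE[2])
def cc(w): d=w[:2]-np.array(CASE[:2]); return np.round([d@[cs,s],d@[-s,cs]],1)
for n,px in [('pinL',(77,286)),('pinR',(532,284))]:
    w=onz(c,*px,80); print(n,cc(w),w.round(1),p[px[1],px[0]])
for px in [(92,217),(537,217)]: print(cc(onz(c,*px,50)))
b=p[170:245,180:280].reshape(-1,3); b=b[np.isfinite(b[:,0])]; d=b[:,:2]-CASE[:2]; x=d@[cs,s]
A=np.c_[x,np.ones(len(x))];print(np.linalg.lstsq(A,b[:,2],rcond=None)[0])
crop(c,50,190,150,310,5,'w30l');crop(c,470,190,570,310,5,'w30r')
E
```

```text
pinL [-35. 148.] [ 572.9 -132.5   80. ] [ 572.97966235 -133.32512378   81.04265374]
pinR [ -33.8 -139. ] [ 426.9 -379.6   80. ] [ 427.19086224 -379.52369412   80.36596802]
[  2.3 148.4]
[   2.3 -152.4]
[2.91539998e-04 4.11588697e+01]
```

View pics/w30l.png

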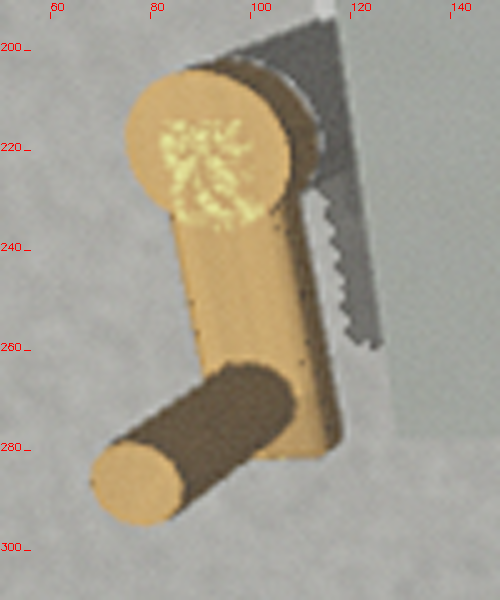

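View pics/w30r.png

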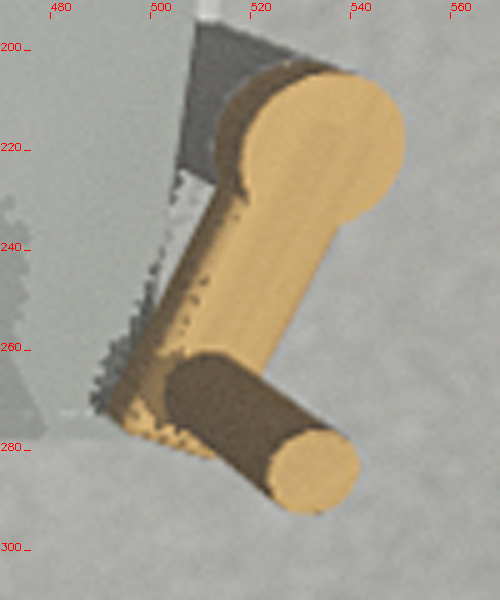

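```bash
python3 - <<'E'
from h import *
c=load('w30');p=cloud(c); print(p[255:262,465:475,2].mean(), p[255:262,150:160,2].mean())
q=casept(-35.5,148.3); print(q,plan([q[0],q[1],54],CASE[2]-np.pi))
E
```

```text
40.2026874878679 40.189873548221165
[ 572.70671792 -132.00867039] (array([  94.4, -149.6,   21.3]), array([ 0.    ,  0.001 , -0.0006]))
```

Emit:
jog_arm(targets=[[[0.6, 0, -30, 4, 0, 0, 0], [0.6, 0, -80, 11, 0, 0, 0], [0.6, 0, -130, 19, 0, 0, 0], [0.6, 0, -149.6, 21.3, 0, 0, 0], [0.6, 0, -149.6, 21.3, 0, 0, 0], [0.6, 15, -149.6, 21.3, 0, 0, 0], [0.6, 40, -149.6, 21.3, 0, 0, 0], [0.6, 65, -149.6, 21.3, 0, 0, 0], [0.6, 85, -149.6, 21.3, 0, 0, 0], [0.6, 94, -149.6, 21.3, 0, 0, 0], [0.6, 94, -149.6, 21.3, 0, 0, 0]]])

```text
clock: 54.3
position: [572.4, -133.1, 54.3]
tool_rot: [-0.681, 0.189, 0.682, 0.188]
ft_force: [1.3, -0.0, 0.2]
width: 0.599
```

```bash
python3 - <<'E'
from h import *
where();c=shot('wrist','w31')
E
```

```text
t 54.3 p [ 572.4 -133.1   54.3] yaw 2.6024 x [-2.e-03 -1.e-04 -1.e+00] F [ 1.3 -0.   0.2] w 0.599 j [-0.35  0.54  1.7  -0.    0.91  1.77]
```

View pics/w31.png

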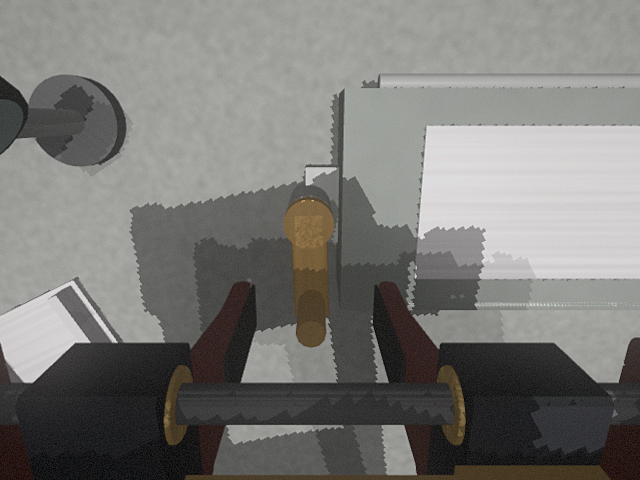

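Emit:
jog_arm(targets=[[[0, 0, 0, 0, 0, 0, 0], [0, 0, 0, 0, 0, 0, 0], [0, 0, 0, 0, 0, 0, 0], [0, 0, 0, 0, 0, 0, 0], [0, 0, 0, 0, 0, 0, 0], [0, 0, 0, 0, 0, 0, 0], [0, 0, 0, 0, 0, 0, 0]]], force=15)

```text
clock: 55.22
position: [573.4, -132.3, 55.4]
tool_rot: [0.682, -0.188, -0.682, -0.188]
ft_force: [0.3, 0.3, 3.5]
width: 0.132
```

```bash
python3 - <<'E'
from h import *
where()
for a in np.linspace(.13,1.56,12): print(np.round([36*np.sin(a),-36*(1-np.cos(a)),-a],2))
E
```

```text
t 55.23 p [ 573.4 -132.3   55.4] yaw 2.6036 x [-1.e-04 -5.e-04 -1.e+00] F [0.3 0.3 3.5] w 0.132 j [-0.34  0.54  1.7  -0.    0.91  1.77]
[ 4.67 -0.3  -0.13]
[ 9.25 -1.21 -0.26]
[13.69 -2.7  -0.39]
[17.89 -4.76 -0.52]
[21.79 -7.34 -0.65]
[ 25.32 -10.41  -0.78]
[ 28.42 -13.91  -0.91]
[ 31.05 -17.78  -1.04]
[ 33.15 -21.95  -1.17]
[ 34.69 -26.37  -1.3 ]
[ 35.64 -30.95  -1.43]
[ 36.   -35.61  -1.56]
```

Emit:
jog_arm(targets=[[[0, -0.5, 4.7, -0.3, -0.13, 0, 0], [0, -0.5, 9.2, -1.2, -0.26, 0, 0], [0, -0.5, 13.7, -2.7, -0.39, 0, 0], [0, -0.5, 17.9, -4.8, -0.52, 0, 0], [0, -0.5, 21.8, -7.3, -0.65, 0, 0], [0, -0.5, 25.3, -10.4, -0.78, 0, 0], [0, -0.5, 28.4, -13.9, -0.91, 0, 0], [0, -0.5, 31, -17.8, -1.04, 0, 0], [0, -0.5, 33.1, -22, -1.17, 0, 0], [0, -0.5, 34.7, -26.4, -1.3, 0, 0], [0, -0.5, 35.6, -31, -1.43, 0, 0], [0, -0.5, 36, -35.6, -1.56, 0, 0]]])

```text
clock: 56.72
position: [586.6, -180.3, 55.4]
tool_rot: [0.617, 0.347, -0.616, 0.347]
ft_force: [1.2, 8.7, -1.7]
width: 0.131
```

```bash
python3 - <<'E'
from h import *
where();c=shot('wrist','w32');q=casept(0,114);print(q)
E
```

```text
t 56.73 p [ 586.6 -180.3   55.4] yaw -2.1163 x [ 0.0014  0.0015 -1.    ] F [ 1.2  8.7 -1.7] w 0.131 j [-0.41  0.56  1.64  0.    0.94  0.13]
[ 585.61582838 -179.65418295]
```

View pics/w32.png

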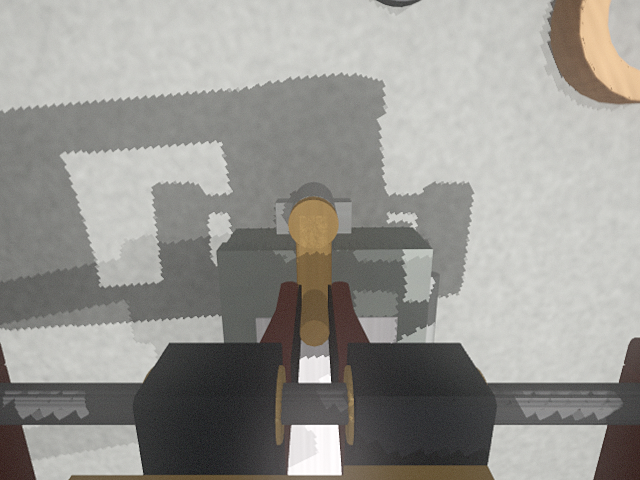

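Emit:
jog_arm(targets=[[[0, 0, 1, 0, 0, 0, 0], [0, 0, 1, 0, 0, 0, 0], [0.6, 0, 0, 0, 0, 0, 0], [0.6, 0, 0, 0, 0, 0, 0], [0.6, 0, 0, 0, 0, 0, 0], [0.6, 0, 0, 0, 0, 0, 0], [0.6, 0, 0, 0, 0, 0, 0], [0.6, 0, 0, 0, 0, 0, 0], [0.6, -30, 0, 0, 0, 0, 0], [0.6, -70, 0, 0, 0, 0, 0], [0.6, -110, 0, 0, 0, 0, 0], [0.6, -110, 0, 0, 0, 0, 0]]])

```text
clock: 58.28
position: [587.9, -182.5, 169.3]
tool_rot: [0.618, 0.344, -0.615, 0.348]
ft_force: [-0.1, -0.2, 0.2]
width: 0.599
```

```bash
python3 - <<'E'
from h import *
where();c=shot('wrist','w33')
q=casept(-34,-139.5); print(q,plan([q[0],q[1],165],CASE[2]-.3))
E
```

```text
t 58.27 p [ 587.9 -182.5  169.3] yaw -2.1195 x [ 0.0062 -0.0034 -1.    ] F [-0.1 -0.2  0.2] w 0.599 j [-0.41  0.43  1.54 -0.    1.16  0.14]
[ 426.5204751  -379.92130099] (array([  2.2, -33.2, 252.3]), array([-1.2816,  0.0024, -0.0028]))
```

View pics/w33.png

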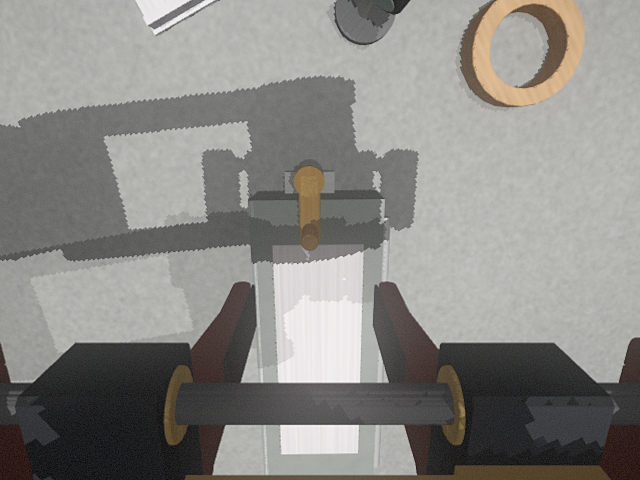

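Emit:
jog_arm(targets=[[[0.6, 1, -4, 30, -0.15, 0, 0], [0.6, 1, -11, 85, -0.33, 0, 0], [0.6, 1, -19, 140, -0.51, 0, 0], [0.6, 1, -26, 195, -0.69, 0, 0], [0.6, 1, -31, 235, -0.87, 0, 0], [0.6, 2, -33, 250, -1.05, 0, 0], [0.6, 2, -33, 252, -1.2, 0, 0], [0.6, 2, -33, 252, -1.28, 0, 0], [0.6, 2, -33, 252, -1.28, 0, 0], [0.6, 2, -33, 252, -1.28, 0, 0]]])

```text
clock: 59.58
position: [425.4, -378.7, 163.0]
tool_rot: [0.289, 0.646, -0.289, 0.645]
ft_force: [-0.3, 0.2, -0.5]
width: 0.604
```

```bash
python3 - <<'E'
from h import *
where();c=shot('wrist','w34');crop(c,220,200,420,360,4,'w34c')
q=casept(-34,-139.5); print(q,plan([q[0],q[1],55],CASE[2]-.3))
E
```

```text
t 59.58 p [ 425.4 -378.7  163. ] yaw -0.8411 x [-1.4e-03  7.0e-04 -1.0e+00] F [-0.3  0.2 -0.5] w 0.604 j [-0.85  0.38  1.65 -0.    1.12 -1.58]
[ 426.5204751  -379.92130099] (array([108.2,   0. ,   1.5]), array([-0.0027, -0.001 ,  0.0006]))
```

View pics/w34.png

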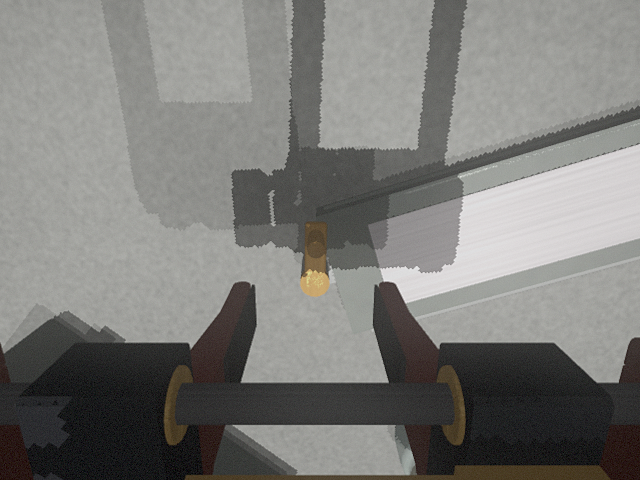

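Emit:
jog_arm(targets=[[[0.6, 15, 0, 1.5, 0, 0, 0], [0.6, 45, 0, 1.5, 0, 0, 0], [0.6, 75, 0, 1.5, 0, 0, 0], [0.6, 98, 0, 1.5, 0, 0, 0], [0.6, 107, 0, 1.5, 0, 0, 0], [0, 107, 0, 1.5, 0, 0, 0], [0, 107, 0, 1.5, 0, 0, 0], [0, 107, 0, 1.5, 0, 0, 0], [0, 107, 0, 1.5, 0, 0, 0], [0, 107, 0, 1.5, 0, 0, 0], [0, 107, 0, 1.5, 0, 0, 0], [0, 107, 0, 1.5, 0, 0, 0]]])

```text
clock: 61.12
position: [427.1, -380.6, 57.4]
tool_rot: [0.288, 0.645, -0.288, 0.646]
ft_force: [-0.5, 1.2, 6.5]
width: 0.13
```

```bash
python3 - <<'E'
from h import *
where();c=shot('wrist','w35')
o=arm.observe();A=R.from_quat(o['tool_rot']).as_matrix()
cs,s=np.cos(CASE[2]),np.sin(CASE[2]);d=o['position'][:2]-np.array(CASE[:2]);pc=np.array([d@[cs,s],d@[-s,cs]]);print(pc)
a0=np.arctan2(pc[1]+150,-pc[0]);print('a0',a0,np.hypot(pc[0],pc[1]+150))
for a in np.linspace(a0,1.58,11)[1:]:
    t=casept(-36*np.cos(a),-150+36*np.sin(a)); t0=casept(-36*np.cos(a0),-150+36*np.sin(a0)); print((A.T@np.r_[t-t0,0]).round(1),round(a-a0,3))
E
```

```text
t 61.12 p [ 427.1 -380.6   57.4] yaw -0.8396 x [ 3.e-04 -1.e-03 -1.e+00] F [-0.5  1.2  6.5] w 0.13 j [-0.85  0.51  1.74 -0.    0.89 -1.58]
[ -33.17838137 -139.80696178]
a0 0.29806675088281215 34.70883199638802
[-0.   4.6  0.3] 0.128
[-0.   9.1  1.1] 0.256
[-0.  13.5  2.6] 0.385
[-0.  17.7  4.6] 0.513
[-0.  21.6  7.1] 0.641
[-0.  25.1 10. ] 0.769
[-0.  28.2 13.4] 0.897
[ 0.  30.8 17.2] 1.026
[ 0.  33.  21.3] 1.154
[ 0.  34.6 25.6] 1.282
```

View pics/w35.png

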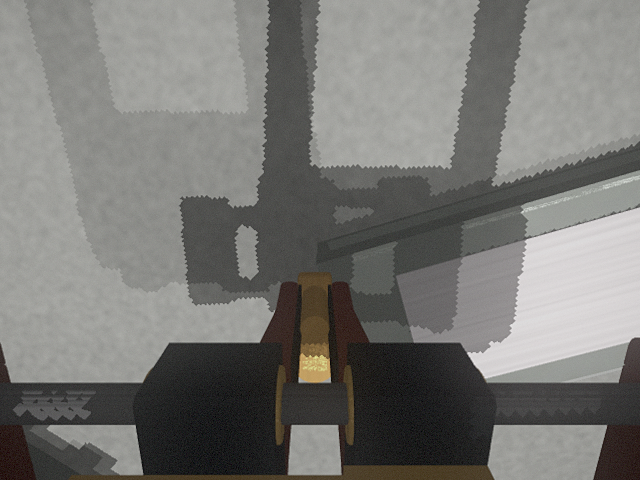

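Emit:
jog_arm(targets=[[[0, -0.5, 4.6, 0.3, 0.128, 0, 0], [0, -1, 9.1, 1.1, 0.256, 0, 0], [0, -1, 13.5, 2.6, 0.385, 0, 0], [0, -1, 17.7, 4.6, 0.513, 0, 0], [0, -1, 21.6, 7.1, 0.641, 0, 0], [0, -1, 25.1, 10, 0.769, 0, 0], [0, -1, 28.2, 13.4, 0.897, 0, 0], [0, -1, 30.8, 17.2, 1.026, 0, 0], [0, -1, 33, 21.3, 1.154, 0, 0], [0, -1, 34.6, 25.6, 1.28, 0, 0], [0, -1, 35, 27.5, 1.28, 0, 0], [0, -1, 35, 27.5, 1.28, 0, 0]]])

```text
clock: 62.68
position: [469.1, -376.6, 57.4]
tool_rot: [-0.615, -0.348, 0.617, -0.346]
ft_force: [-6.1, 1.4, 3.7]
width: 0.133
```

```bash
python3 - <<'E'
from h import *
where();o=arm.observe()
cs,s=np.cos(CASE[2]),np.sin(CASE[2]);d=o['position'][:2]-np.array(CASE[:2]);print(d@[cs,s],d@[-s,cs]);F=o['ft_force'];print('Fcase',F[:2]@[cs,s],F[:2]@[-s,cs])
E
```

```text
t 62.67 p [ 469.1 -376.6   57.4] yaw -2.1167 x [-0.0043  0.0015 -1.    ] F [-6.1  1.4  3.7] w 0.133 j [-0.79  0.55  1.66 -0.    0.93 -0.24]
0.834625664845603 -114.86910558374649
Fcase -5.9493918025380115 -1.9725076299333697
```

Emit:
jog_arm(targets=[[[0.6, 0, 0, 0, 0, 0, 0], [0.6, 0, 0, 0, 0, 0, 0], [0.6, 0, 0, 0, 0, 0, 0], [0.6, 0, 0, 0, 0, 0, 0], [0.6, 0, 0, 0, 0, 0, 0], [0.6, 0, 0, 0, 0, 0, 0], [0.6, -30, 0, 0, 0, 0, 0], [0.6, -80, 0, 0, 0, 0, 0], [0.6, -130, 0, 0, 0, 0, 0], [0.6, -180, 0, 0, 0, 0, 0], [0.6, -180, 0, 0, 0, 0, 0], [0.6, -180, 0, 0, 0, 0, 0]]])

```text
clock: 64.18
position: [470.9, -377.1, 237.4]
tool_rot: [-0.617, -0.346, 0.617, -0.346]
ft_force: [-0.7, -0.0, 0.1]
width: 0.601
```

```bash
python3 - <<'E'
from h import *
where();print(plan([560,-400,330],CASE[2]-np.pi))
E
```

```text
t 64.17 p [ 470.9 -377.1  237.4] yaw -2.1195 x [-6.e-04 -2.e-04 -1.e+00] F [-0.7 -0.   0.1] w 0.601 j [-0.79  0.35  1.48 -0.    1.31 -0.24]
(array([-92.6,  87.9, -26.9]), array([ 1.56e+00,  7.00e-04, -0.00e+00]))
```

```bash
python3 - <<'E'
from h import *
print(plan([510,-270,320],CASE[2]))
E
```

```text
(array([ -82.6,  -22.5, -111.7]), array([-1.5815e+00,  0.0000e+00,  8.0000e-04]))
```

Emit:
jog_arm(targets=[[[0.6, -20, -5, -25, -0.15, 0, 0], [0.6, -50, -12, -60, -0.33, 0, 0], [0.6, -75, -18, -95, -0.51, 0, 0], [0.6, -82, -22, -112, -0.69, 0, 0], [0.6, -82, -22, -112, -0.87, 0, 0], [0.6, -82, -22, -112, -1.05, 0, 0], [0.6, -82, -22, -112, -1.23, 0, 0], [0.6, -82, -22, -112, -1.41, 0, 0], [0.6, -82, -22, -112, -1.58, 0, 0], [0.6, -82, -22, -112, -1.58, 0, 0], [0.6, -82, -22, -112, -1.58, 0, 0]]])

```text
clock: 65.55
position: [510.5, -270.1, 318.6]
tool_rot: [0.19, 0.682, -0.19, 0.68]
ft_force: [-0.2, -0.1, 0.1]
width: 0.598
```

```bash
python3 - <<'E'
from h import *
where();c=shot('wrist','w36');shot('top','t36');shot('side','s36')
E
```

```text
t 65.55 p [ 510.5 -270.1  318.6] yaw -0.5429 x [-2.e-03  7.e-04 -1.e+00] F [-0.2 -0.1  0.1] w 0.598 j [-0.61  0.26  1.42 -0.    1.47 -1.63]
```

View pics/w36.png

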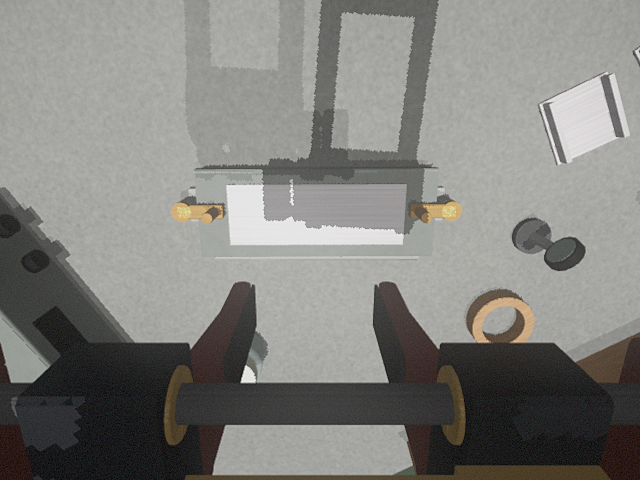

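View pics/s36.png

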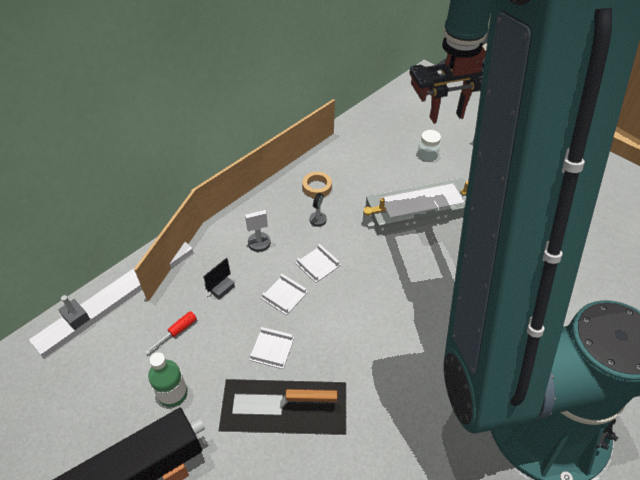

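```bash
python3 - <<'E'
from h import *
c=load('w36'); crop(c,160,150,480,270,2,'w36c')
crop(c,160,180,240,240,5,'w36l');crop(c,400,180,480,240,5,'w36r')
a=cv2.imread('pics/w36l.png');b=cv2.imread('pics/w36r.png');cv2.imwrite('pics/w36lr.png',np.hstack([a,b]))
cs,s=np.cos(CASE[2]),np.sin(CASE[2]);p=cloud(c)
print('lid z',np.nanmean(p[192:200,235:245,2]),np.nanmean(p[236:242,240:390,2]),np.nanmean(p[236:242,300:390,2]))
E
```

```text
lid z 41.249343850000095 41.06884903133097 41.08480032023974
```

View pics/w36lr.png

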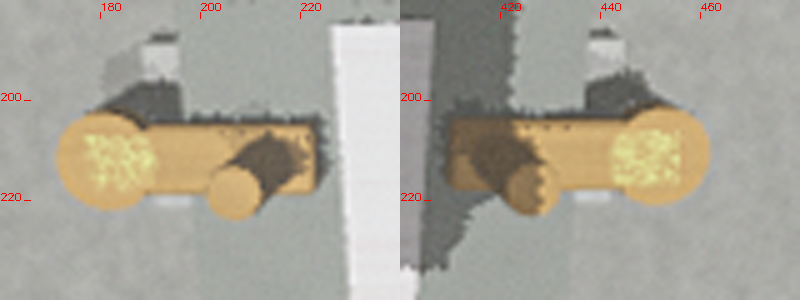

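```bash
python3 - <<'E'
from h import *
print(arm.finish_job())
E
```

```text
the job is handed in; nothing more can be done
None
```

Two plates were present; the third stand was empty. Both are now in the case with the lid shut and both turnbuttons turned across it. I handed the job in at about 66 s, and no verdict was reported.

- **Plates:** they lie in the left and middle bays. Measured as I set each one down, just before sliding the spatula out, they were within 0.5 mm of centre and 0.001 rad of square. The lid then covered them, so I could not check again.
- **Plate slip:** the first plate slid about 2 mm on the blade while being carried. I measured that and allowed for it when laying it down.
- **Lid:** shut and level, with its top at about 41 mm in the last range reading against 40 nominal. The camera's 2 mm calibration covers that difference.
- **Turnbuttons:** I turned them only after the lid was shut, each until it pressed back against its stop. In the last pictures both lie straight across the lid.
- **Spatula:** after I first put it back, I found it shifted and skewed, partly off the mat. I can't tell whether it was knocked or my release moved it. I picked it up again and laid it centred on the mat, where the last side picture still shows it.
- **Bystanders:** they look unmoved in that picture; I checked by eye only and did not measure their positions.

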